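# Reload the bench screw press and clear its catch tray

### The job

Stack all the orange blanks squarely on top of one another in the middle of the press's sliding carriage, push the carriage fully home under the platen, then wind the crank clockwise until the yellow platen just touches the stack, and from there give it half a turn more, and leave it clamped. Lay all the finished green plates from the steel catch tray in the blue tote, before or after, and leave the bottle, beaker and jar alone.

Things in the scene. Friction and masses are not known exactly. Their poses are not given: they have to be found in the camera images.
- blank1: orange blank with a yellow core line, on the white board at the start: plate 90 (own x) x 40 (own y) x 20 (z) mm, 0.13 kg, lying flat; origin at the centre of its underside. It may be absent (None).
- blank2: orange blank with a yellow core line, on the white board at the start: plate 90 (own x) x 40 (own y) x 20 (z) mm, 0.13 kg, lying flat; origin at the centre of its underside. It may be absent (None).
- blank3: orange blank with a yellow core line, on the white board at the start: plate 90 (own x) x 40 (own y) x 20 (z) mm, 0.13 kg, lying flat; origin at the centre of its underside. It may be absent (None).
- done1: finished plate, green with a white core line, in the catch tray at the start: plate 90 (own x) x 40 (own y) x 20 (z) mm, 0.13 kg, lying flat; origin at the centre of its underside. It may be absent (None).
- done2: finished plate, green with a white core line, in the catch tray at the start: plate 90 (own x) x 40 (own y) x 20 (z) mm, 0.13 kg, lying flat; origin at the centre of its underside. It may be absent (None).
- done3: finished plate, green with a white core line, in the catch tray at the start: plate 90 (own x) x 40 (own y) x 20 (z) mm, 0.13 kg, lying flat; origin at the centre of its underside. It may be absent (None).
- press: fixed grey screw press; origin on the bench under the screw axis; its x axis points from the open front to the rear column, y to its left. Base 150 mm wide (y), from 160 mm in front of the screw axis to 140 mm behind, 18 mm high. Rear column 83 to 128 mm behind the axis; the overhanging arm is 60 mm wide, spans heights 183 to 213 mm and reaches 28 mm in front of the axis. The crank turns above it.
- carriage (a joint): travel of the sliding carriage (m): 0 = fully home, its pad under the platen; 0.13 = fully out at the front. It slides along the press's x axis, stays where left (about 2.5 N of friction). Draw it out before loading, so that the hand clears the crank.
- carriage_pad (a point): centre of the carriage's black rubber pad, on its top face, 36 mm above the bench; pad 106 (x) x 76 (y) mm, axes as the press. Right under the screw axis when the carriage is home. Blanks go on it lengthwise along x.
- carriage_handle (a point): upright red post on the carriage's right side (22 mm diameter, 45 mm high, heights 33 to 78 mm); this point is on its axis at height 58 mm, 70 mm in front of and 115 mm to the right (-y) of the pad's centre. Grip it from above to slide the carriage.
- crank (a joint): crank angle (rad), growing as it is turned clockwise seen from above, 0 to 25.2. Each full turn lowers the platen 24 mm. It starts between 0 and 5.3, stays where left (0.12 N m of friction), and itself neither rises nor sinks. At 0 the grip lies straight in front of the screw axis (press -x).
- crank_grip (a point): middle of the white upright crank grip (24 mm diameter, 47 mm high, heights 236 to 283 mm, this point at 260 mm), 50 mm from the screw axis; the grip spins freely on its pin, so it can be held with a fixed hand direction and carried round the circle. The crank arm just below it has its top at 235 mm.
- platen_face (a point): centre of the underside of the yellow platen (90 x 65 mm), on the screw axis; 130 mm above the bench with the crank at 0 when hanging free.
- platen (a joint): how far the sprung platen is pushed up into its head (m): 0 while it hangs free, grows from first contact, 12 mm for half a turn, 25 mm at most. Spring about 9 N at contact, 19 N at 12 mm. Two pins with red tops rise out of the head as it is pushed up.
- tray: fixed shallow steel catch tray, 300 (x) x 140 (y) mm, floor 4 mm thick, rim 12 mm high; origin at the centre of its underside on the bench. May be to the left or right of the press.
- board: fixed thin white board 300 (x) x 250 (y) x 3 mm, opposite the tray, carrying the tote (nearer the robot) and the blanks (farther); origin at the centre of its underside.
- tote: fixed blue open tote 150 (x) x 220 (y) x 55 mm high, walls and floor 4 mm; origin at the centre of its underside.
- reagent: brown bottle, 68 mm diameter, 150 mm high, bystander; origin at the centre of its foot.
- beaker: white beaker, 72 mm diameter, 85 mm high, bystander; origin at the centre of its foot.
- jar: white jar with red lid, 64 mm diameter, 75 mm high, bystander; origin at the centre of its foot.
Things that resemble listed ones, but are neither listed nor needed, are in the scene too. Leave any brown or pink look-alike of the done2 alone.

How it is judged:
By the outcome, as a careful person would: the job done as asked, in the order asked, and still so for the second after the job is handed in, with the robot touching nothing.
Of blank1, blank2, blank3 only 1 to 3 are there at a start; the rules pass over those that are not, and their reading is None.
Of done1, done2, done3 only 2 to 3 are there at a start; the rules pass over those that are not, and their reading is None.
At some moment in a run one of done1, done2, done3 may be knocked a few centimetres aside while the robot is not near it.
Once in a run the grip may slacken for a moment while it holds something.
It also fails if it takes over 210 s, if anything falls off the work surface, if the arm or the gripper's body presses on something with over 40 N, if the wrist force passes 120 N, or if a joint passes its speed limit or range.

### The arm

A 6-joint arm with a two-finger parallel gripper is mounted at the origin on the work surface. World frame = base frame: x ahead of the robot, y to its left, z up, the work surface at z = 0. Lengths are in m, angles in degrees, forces in N, time in s.
With the tool pointing down it reaches from about 0.275 to 0.725 m from the base axis. Payload 15.9 kg.
Tool frame: the origin (TCP) lies midway between the tips of the shut fingers; the grasp point (between the pads) lies 19 mm behind it; x points along the fingers, y is the direction in which the jaws open and shut, and the axes are right-handed (so a half turn about x gives the same grasp; the last joint's range is limited). The gripper opens to 85 mm and grips with 20 to 120 N. Pads are 22 mm wide; open, the fingers measure 114 mm over their backs; the gripper's body (76 mm by 85 mm) begins 54 mm behind the grasp point. The pads swing forward as they close: fully open they stand 13 mm farther back than shut.
Start: joints at [-65.718, 12.198, -1.971, 75.831, 0, 90], TCP at [0.206, -0.456, 0.231] pointing down, gripper open.
Joint ranges: [-170.91, 170.91], [-42.67, 98.43], [-65.05, 77.54], [-120.47, 116.71], [-90, 82.35], [-180, 180]. Speed limits (degrees/s): [108.29, 108.29, 136.94, 147.25, 180, 180].

### API

Orientations are given as [roll, pitch, yaw] about the fixed x, y, z axes, in that order (R = Rz(yaw) Ry(pitch) Rx(roll)).
In Python, from bench import bot gives the robot as it stands.
- The arm moves only by the tool send_rows, never from a script. Its arguments are lists of equal length, an entry for each row: "xyz": the shift along the tool's x, y, z in units of 25 mm (1.0 is 25 mm), a list of three; "turn": the turn, a rotation vector about the tool's x, y, z in rad, a list of three. In form: {"xyz": [[x, y, z], ...], "turn": [[wx, wy, wz], ...]}. A call has 1 to 8 rows; each row is the pose to reach, as a shift and turn from the pose measured when the call began, along the tool's axes at that moment; what a row does not reach only later rows make up. A row lasts 1/8 s, in which the tool goes at most 62.5 mm and 10.7 degrees, less where a joint would pass 70% of its speed; a pose out of reach is approached as far as the arm can. A call with a gripper value outside its range is refused whole. "jaw" is the opening in per cent of the stroke, from 0 (shut) to 100 (fully open), set as the call begins (left out, the last holds). The fingers move at their own pace and stop on an object; "force" is the grip in N (left out, the last holds). Time passes only in rows, so rows that repeat a pose let the fingers close. It gives the time, the measured TCP pose, the force and the opening at its end, in the units of the state.
- bot.get_obs(): the state, without advancing time (a new reading comes with each control period).
- bot.camera(name): name is "scene" or "top" or "wrist"; returns a dict with "color" (420x560x3 uint8, red, green, blue), "fovy" (degrees; the focal length in pixels is half the picture's height over the tangent of half this angle, whatever the lens; pixels are square), "cx", "cy" (the principal point, pixels), "world_from_camera" (4x4, takes a point from camera to world coordinates). Camera axes: x right, y up, looking along -z (the intrinsics and any distortion apply to the point x, -y, -z); pixel columns grow to the right and rows downward; lengths in m; the calibration is good to about 2 mm. A picture is of the moment at which its call begins. There is no depth.
- bot.sign_off(): hands the job in, once; it reports no verdict.
The state is a dict: "clock": time; "joint_pos": joint angles; "qd": joint speeds; "joint_efforts": joint torques, N m; "position": TCP position; "orientation": TCP orientation; "ft_force": force on the tool from outside, world axes, zero at the start; "ft_torque": the same for the moment, N m; "grip_width": finger opening in m.
Only numpy, scipy, OpenCV 4.12 (cv2) and the standard library are available. Lean on these libraries where they do the work, as an engineer would, in place of code of your own. Each camera call takes 0.05 s, during which the arm holds its last target.

## Working session

There is one attempt and no reset: what is moved stays moved. The work goes in short steps, Python scripts to look and compute and a tool call to move; the robot and the scene stay as the last step left them, time stands still between calls to the robot, and variables do not carry over. Pictures are saved under pics/ and viewed, and the job is handed in when it is done.

Besides the shell and the picture viewer there is one more tool, called after "Request:" by a JSON object that holds its "api" and its "payload". send_rows: Moves the arm, as the interface text tells. Its arguments: {"type":"object","properties":{"xyz":{"type":"array","items":{"type":"array","items":{"type":"number"}}},"turn":{"type":"array","items":{"type":"array","items":{"type":"number"}}},"jaw":{"type":"number"},"force":{"type":"number"}},"required":["xyz","turn"]}

```bash
ls; mkdir -p pics
python3 - <<'E'
from bench import bot
import cv2
o=bot.get_obs()
print(o)
for n in ["scene","top","wrist"]:
    c=bot.camera(n); cv2.imwrite(f"pics/a_{n}.png",c["color"][:,:,::-1])
    print(n,{k:v for k,v in c.items() if k!="color"})
E
```

```text
pics
{'clock': 0.0, 'joint_pos': array([-6.57190652e+01,  1.22255517e+01, -2.01114351e+00,  7.58299140e+01,
        1.88993118e-03,  8.99992370e+01]), 'qd': array([-0.05938605,  0.01794864,  0.01639492, -0.1603583 ,  0.01912914,
        0.00928858]), 'joint_efforts': array([ 2.11061255e-03, -6.86158204e+01,  4.87123883e+01,  1.72249856e-02,
        9.00625128e-05,  1.75946792e-05]), 'position': array([ 0.20546949, -0.4554432 ,  0.23078952]), 'orientation': array([-91.62600429,  89.93336402, 112.65569239]), 'ft_force': array([ 0.73628228, -0.1580869 , -1.04915096]), 'ft_torque': array([ 0.05163345,  0.02407267, -0.02012502]), 'grip_width': 0.08517851480086583}
scene {'fovy': 57.562935867688545, 'cx': 277.0477827342099, 'cy': 205.9759775971792, 'world_from_camera': array([[-0.78363562, -0.32968045,  0.52652257,  1.10912012],
       [ 0.62099719, -0.43846013,  0.64970393,  0.62379081],
       [ 0.01666447,  0.83610018,  0.54832361,  0.74804376],
       [ 0.        ,  0.        ,  0.        ,  1.        ]])}
top {'fovy': 52.96157255412762, 'cx': 276.46217982972087, 'cy': 205.91222707380004, 'world_from_camera': array([[-4.88813337e-04,  9.89487059e-01, -1.44620611e-01,
         4.18767148e-01],
       [-9.99628624e-01,  3.45692203e-03,  2.70308042e-02,
        -4.88906499e-02],
       [ 2.72465731e-02,  1.44580115e-01,  9.89117897e-01,
         1.25965612e+00],
       [ 0.00000000e+00,  0.00000000e+00,  0.00000000e+00,
         1.00000000e+00]])}
wrist {'fovy': 60.84495616674836, 'cx': 283.24027888183457, 'cy': 202.4706214429, 'world_from_camera': array([[ 4.10776120e-01,  8.79778161e-01,  2.39276757e-01,
         2.65182251e-01],
       [-9.11736195e-01,  3.96463994e-01,  1.07486801e-01,
        -4.26925167e-01],
       [-3.00078838e-04, -2.62310291e-01,  9.64983534e-01,
         3.73061716e-01],
       [ 0.00000000e+00,  0.00000000e+00,  0.00000000e+00,
         1.00000000e+00]])}
```

View pics/a_top.png

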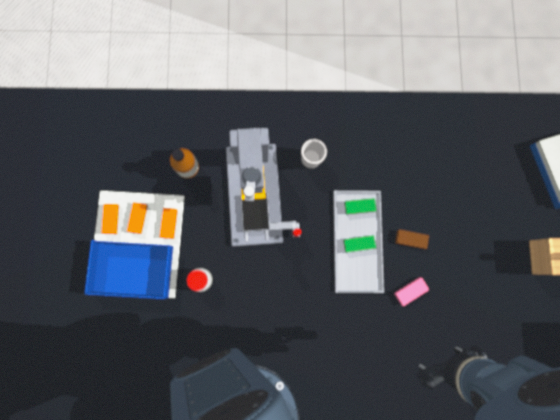

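View pics/a_scene.png

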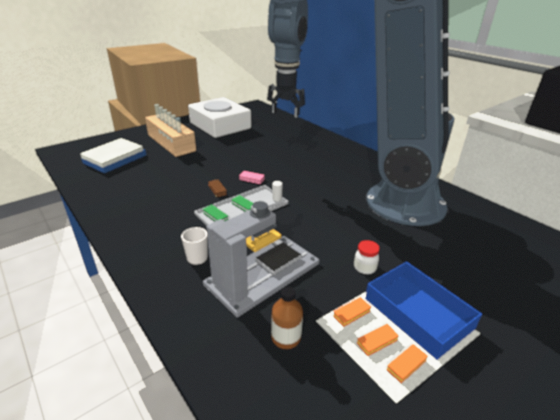

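View pics/a_wrist.png

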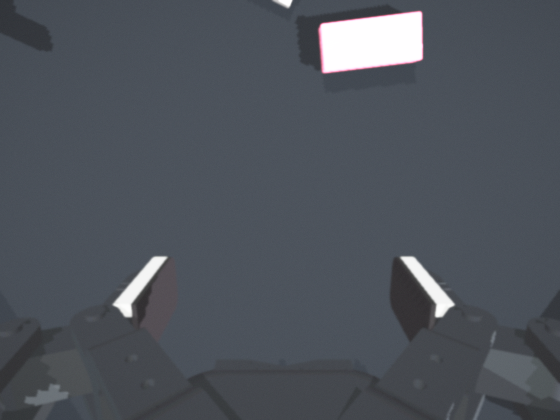

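```bash
cat > h.py <<'E'
import numpy as np, cv2
from bench import bot
from scipy.spatial.transform import Rotation as Ro
def K(c):
    f=210/np.tan(np.radians(c["fovy"])/2); return f
def snap(n,name=None,crop=None,s=1):
    c=bot.camera(n); im=c["color"][:,:,::-1].copy()
    if name:
        o=im
        if crop: x0,y0,x1,y1=crop; o=im[y0:y1,x0:x1]
        if s!=1: o=cv2.resize(o,None,fx=s,fy=s,interpolation=cv2.INTER_CUBIC)
        cv2.imwrite("pics/"+name+".png",o)
    return c
def px2w(c,uv,z):
    uv=np.atleast_2d(np.array(uv,float)); f=K(c); M=c["world_from_camera"]
    d=np.c_[(uv[:,0]-c["cx"])/f,-(uv[:,1]-c["cy"])/f,-np.ones(len(uv))]@M[:3,:3].T
    o=M[:3,3]; t=(z-o[2])/d[:,2]
    return o+d*t[:,None]
def w2px(c,p):
    p=np.atleast_2d(np.array(p,float)); f=K(c); M=c["world_from_camera"]
    q=(p-M[:3,3])@M[:3,:3]
    return np.c_[c["cx"]+f*q[:,0]/-q[:,2],c["cy"]-f*q[:,1]/-q[:,2]]
def pose():
    o=bot.get_obs(); return o,Ro.from_euler("xyz",o["orientation"],degrees=True)
def down(yaw):
    # tool x down, tool y at world angle yaw (deg)
    a=np.radians(yaw); x=np.array([0,0,-1.]); y=np.array([np.cos(a),np.sin(a),0]); 
    return Ro.from_matrix(np.c_[x,y,np.cross(x,y)])
def plan(pts,yaws=None):
    """pts list of TCP world points; yaws jaw-axis angle deg (None keep)"""
    o,R=pose(); p0=o["position"]
    ycur=np.degrees(np.arctan2(*R.as_matrix()[[1,0],1]))
    print("t",round(o["clock"],2),"tcp",o["position"].round(4),"jawyaw",round(ycur,2),"w",round(o["grip_width"],4),"F",o["ft_force"].round(1))
    if yaws is None: yaws=[None]*len(pts)
    for p,y in zip(pts,yaws):
        s=R.inv().apply(np.array(p)-p0)/.025
        if y is None: y=ycur
        y=ycur+((y-ycur+90)%180-90) if True else y
        t=(R.inv()*down(y)).as_rotvec()
        print("xyz",s.round(2).tolist(),"turn",t.round(3).tolist(),"yaw",round(y,1))
E
python3 - <<'E'
from h import *
c=snap("top","b_press",(215,115,335,255),5)
c=snap("top","b_board",(75,140,225,305),4)
c=snap("scene","b_scene",(180,170,340,310),5)
snap("top","b_tray",(320,180,440,305),5)
plan([[.3,-.3,.3]])
E
```

```text
t 0.35 tcp [ 0.2056 -0.4557  0.2312] jawyaw -65.72 w 0.0854 F [-0.6  0.4 -0.7]
xyz [-2.75, -4.12, -6.0] turn [0.0, 0.0, 0.0] yaw -65.7
```

View pics/b_press.png

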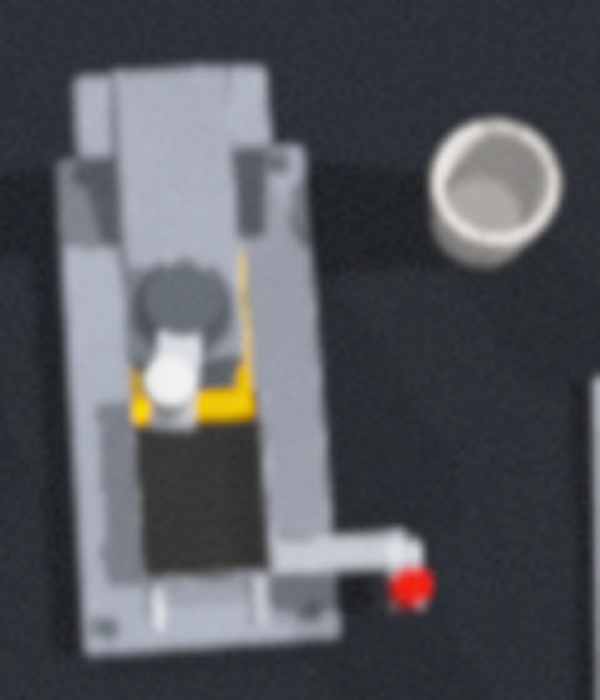

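View pics/b_board.png

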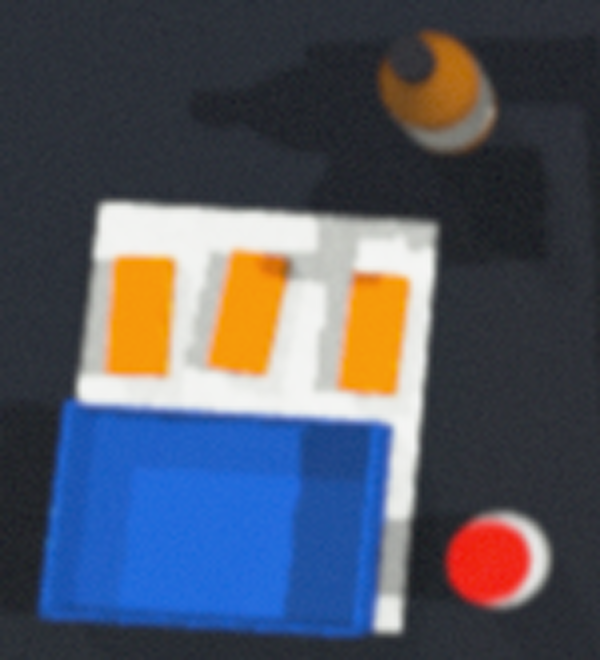

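View pics/b_scene.png

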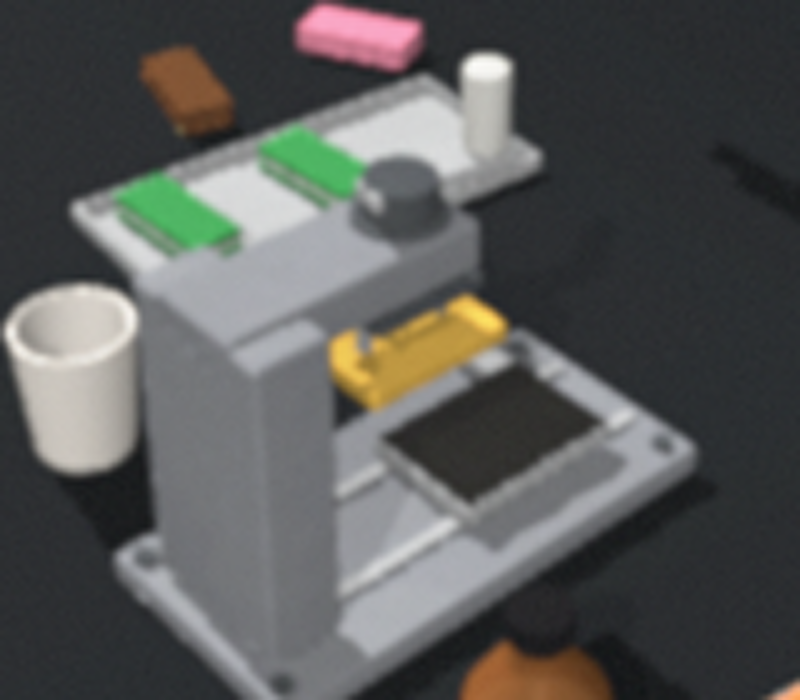

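View pics/b_tray.png

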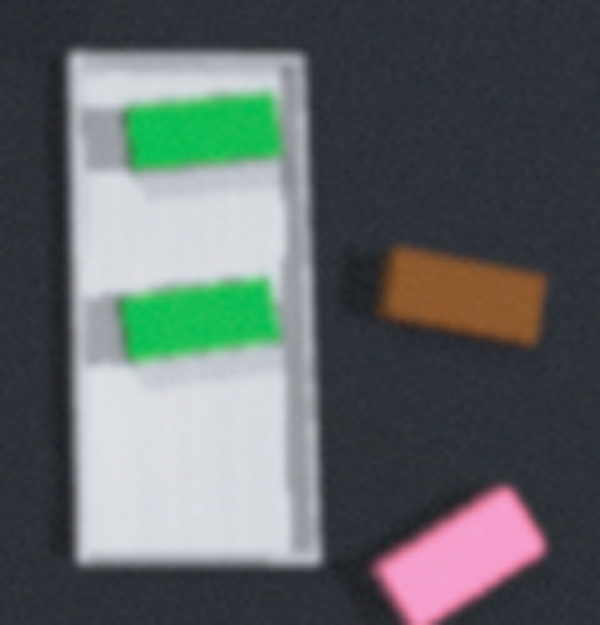

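```bash
cat >> h.py <<'E'
def blobs(c,kind,z,roi=None,mina=60):
    hsv=cv2.cvtColor(c["color"],cv2.COLOR_RGB2HSV)
    lo,hi={"orange":((8,200,120),(18,255,255)),"green":((50,100,60),(80,255,255)),"red":((0,200,150),(5,255,255)),"yellow":((21,180,100),(30,255,255))}[kind]
    m=cv2.inRange(hsv,lo,hi)
    if roi:
        k=np.zeros_like(m); k[roi[1]:roi[3],roi[0]:roi[2]]=255; m&=k
    out=[]
    for q in cv2.findContours(m,cv2.RETR_EXTERNAL,cv2.CHAIN_APPROX_NONE)[0]:
        if cv2.contourArea(q)<mina: continue
        q=q[:,0,:]
        w=px2w(c,q,z)[:,:2]
        r=cv2.minAreaRect((w*1000).astype(np.float32)); (x,y),(a,b),t=r
        if a<b: a,b,t=b,a,t+90
        t=(t+90)%180-90
        out.append((q.mean(0).round(0),(round(x,1),round(y,1)),(round(a,1),round(b,1)),round(t,1)))
    return out
E
python3 - <<'E'
from h import *
c=snap("top")
print("orange");[print(b) for b in blobs(c,"orange",.023)]
print("green");[print(b) for b in blobs(c,"green",.024)]
print("red");[print(b) for b in blobs(c,"red",.078,mina=20)]
f=lambda ox,oy,s,pts:[(ox+x/s,oy+y/s) for x,y in pts]
# tray rim corners
p=px2w(c,f(320,180,5,[(70,52),(305,52),(322,565),(78,565)]),.012);print("tray",(p*1000).round(0)[:,:2].tolist(), np.linalg.norm(p[1]-p[0]),np.linalg.norm(p[2]-p[1]))
p=px2w(c,f(215,115,5,[(57,162),(303,145),(342,635),(85,657)]),.018);print("base",(p*1000).round(0)[:,:2].tolist(), [np.linalg.norm(p[(i+1)%4]-p[i]).round(3) for i in range(4)],"c",p.mean(0))
p=px2w(c,f(215,115,5,[(135,430),(258,422),(268,568),(147,575)]),.036);print("pad vis",(p*1000).round(0)[:,:2].tolist(),[np.linalg.norm(p[(i+1)%4]-p[i]).round(3) for i in range(4)])
p=px2w(c,f(215,115,5,[(170,380)]),.283);print("grip",p)
p=px2w(c,f(215,115,5,[(410,585)]),.078);print("handle",p)
p=px2w(c,f(75,140,4,[(68,403),(388,424),(366,634),(41,616)]),.055);print("tote",(p*1000).round(0)[:,:2].tolist(),[np.linalg.norm(p[(i+1)%4]-p[i]).round(3) for i in range(4)],"c",p.mean(0))
p=px2w(c,f(75,140,4,[(99,203),(438,222),(404,633)]),.003);print("board",(p*1000).round(0)[:,:2].tolist(),[np.linalg.norm(p[(i+1)%3]-p[i]).round(3) for i in range(3)],"c",(p[0]+p[2])/2)
p=px2w(c,f(75,140,4,[(412,62)]),.150);print("bottle",p)
p=px2w(c,f(75,140,4,[(490,560)]),.075);print("jar",p)
p=px2w(c,f(215,115,5,[(495,180)]),.085);print("beaker",p)
E
```

```text
orange
(array([169., 225.]), (548.5, 234.6), (81.5, 37.0), -5.1)
(array([110., 219.]), (560.9, 404.7), (79.5, 38.8), 0.4)
(array([137., 219.]), (563.4, 326.4), (82.3, 38.5), -8.7)
(array([186., 160.]), (736.6, 185.9), (62.9, 34.6), -9.2)
green
(array([359., 243.]), (489.0, -326.7), (90.8, 37.2), -81.9)
(array([360., 206.]), (600.4, -332.1), (91.1, 38.8), -84.0)
red
(array([196., 280.]), (383.8, 140.2), (49.3, 46.4), -88.6)
(array([297., 232.]), (517.6, -138.9), (20.0, 11.9), -45.1)
tray [[649.0, -257.0], [650.0, -400.0], [345.0, -399.0], [345.0, -255.0]] 0.1429696061770031 0.30489616347122384
base [[779.0, 69.0], [791.0, -80.0], [493.0, -103.0], [480.0, 47.0]] [np.float64(0.15), np.float64(0.299), np.float64(0.151), np.float64(0.3)] c [ 0.63568448 -0.0167992   0.018     ]
pad vis [[612.0, 19.0], [617.0, -53.0], [531.0, -59.0], [527.0, 11.0]] [np.float64(0.072), np.float64(0.086), np.float64(0.07), np.float64(0.086)]
grip [[ 0.59676005 -0.01103107  0.283     ]]
handle [[ 0.51759459 -0.13892707  0.078     ]]
tote [[494.0, 439.0], [479.0, 214.0], [334.0, 224.0], [346.0, 448.0]] [np.float64(0.225), np.float64(0.146), np.float64(0.224), np.float64(0.148)] c [0.41328278 0.3312754  0.055     ]
board [[647.0, 446.0], [633.0, 193.0], [331.0, 209.0]] [np.float64(0.253), np.float64(0.303), np.float64(0.395)] c [0.48861715 0.32736684 0.003     ]
bottle [[0.71718758 0.18577975 0.15      ]]
jar [[0.38485106 0.13654772 0.075     ]]
beaker [[ 0.75066907 -0.18918409  0.085     ]]
```

Run:
```python
from h import *
plan([[.518,-.139,.20],[.518,-.139,.13]],[4.3,4.3])
```

```text
t 0.4 tcp [ 0.2056 -0.4557  0.2313] jawyaw -65.72 w 0.0851 F [ 0.9 -0.2  0.6]
xyz [1.25, -6.41, -16.6] turn [-1.222, -0.0, 0.0] yaw 4.3
xyz [4.05, -6.41, -16.6] turn [-1.222, -0.0, 0.0] yaw 4.3
```

Request:
{"api": "send_rows", "payload": {"xyz": [[1.25,-6.41,-16.6],[1.25,-6.41,-16.6],[1.25,-6.41,-16.6],[1.25,-6.41,-16.6],[1.25,-6.41,-16.6],[1.25,-6.41,-16.6],[1.25,-6.41,-16.6],[1.25,-6.41,-16.6]], "turn": [[-1.222,0,0],[-1.222,0,0],[-1.222,0,0],[-1.222,0,0],[-1.222,0,0],[-1.222,0,0],[-1.222,0,0],[-1.222,0,0]]}}

```text
clock: 1.4
position: [0.5198, -0.1361, 0.1992]
orientation: [-145.8, 89.9, 128.8]
ft_force: [-1.3, 0.0, -0.3]
grip_width: 0.0858
```

Run:
```python
from h import *
plan([[.518,-.139,.20],[.518,-.139,.042]],[4.3,4.3])
c=snap("wrist","c_w")
f=lambda n:print(n)
[print(b) for b in blobs(c,"red",.078,mina=20)]
print(w2px(c,[[.518,-.139,.078]]))
```

```text
t 1.4 tcp [ 0.5198 -0.1361  0.1992] jawyaw 4.6 w 0.0858 F [-1.3  0.  -0.3]
xyz [-0.03, -0.08, 0.11] turn [0.005, -0.001, 0.001] yaw 4.3
xyz [6.29, -0.08, 0.12] turn [0.005, -0.001, 0.001] yaw 4.3
(array([283., 195.]), (517.6, -134.4), (25.6, 20.4), -72.3)
(array([551.,   2.]), (684.8, 11.0), (11.5, 3.0), 4.6)
[[281.57965219 201.00735966]]
```

View pics/c_w.png

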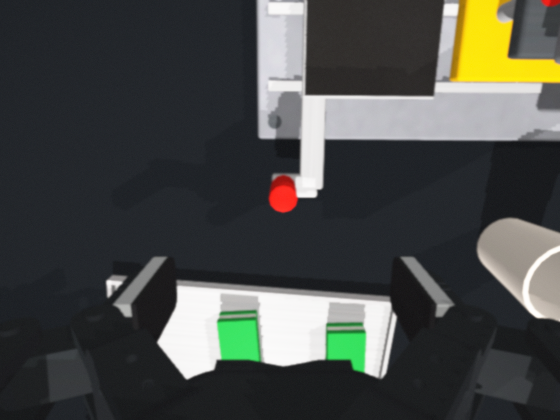

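Run:
```python
from h import *
c=bot.camera("wrist")
print(c["world_from_camera"][:3,3])
p=px2w(c,[(305,95),(434,97)],.036);print(p,np.linalg.norm(p[1]-p[0]),np.degrees(np.arctan2(*(p[1]-p[0])[[1,0]])))
p=px2w(c,[(259,138),(560,142)],.018);print(p,np.degrees(np.arctan2(*(p[1]-p[0])[[1,0]])))
print(px2w(c,[(283,187),(283,190)],.078))
```

```text
[ 0.51322883 -0.0693679   0.34159906]
[[ 0.53041184 -0.06002757  0.036     ]
 [ 0.63600519 -0.05341041  0.036     ]] 0.10580049072367603 3.5858293483656904
[[ 0.49386123 -0.09932784  0.018     ]
 [ 0.76314862 -0.08199224  0.018     ]] 3.68338006025991
[[ 0.51769714 -0.12886192  0.078     ]
 [ 0.51787662 -0.13118048  0.078     ]]
```

Run:
```python
from h import *
plan([[.518,-.138,.042]],[4.0])
```

```text
t 1.5 tcp [ 0.5183 -0.1382  0.1996] jawyaw 4.37 w 0.0851 F [ 0.3 -0.3  0.8]
xyz [6.31, -0.01, -0.01] turn [0.006, -0.0, 0.001] yaw 4.0
```

Request:
{"api": "send_rows", "payload": {"xyz": [[2.1,0,0],[4.2,0,0],[5.5,0,0],[6.3,0,0],[6.3,0,0]], "turn": [[0.006,0,0],[0.006,0,0],[0.006,0,0],[0.006,0,0],[0.006,0,0]], "jaw": 70}}

```text
clock: 2.12
position: [0.5165, -0.1391, 0.0413]
orientation: [-106.8, 89.8, 167.1]
ft_force: [-0.8, 0.0, 0.5]
grip_width: 0.06
```

Request:
{"api": "send_rows", "payload": {"xyz": [[0,0,0],[0,0,0],[0,0,0],[0,0,0],[0,0,0],[0,0,0]], "turn": [[0,0,0],[0,0,0],[0,0,0],[0,0,0],[0,0,0],[0,0,0]], "jaw": 0, "force": 40}}

```text
clock: 2.88
position: [0.5173, -0.1397, 0.0426]
orientation: [-65.9, 89.9, -152.1]
ft_force: [-1.5, -1.9, 7.9]
grip_width: 0.0213
```

Run:
```python
from h import *
a=np.radians(4.0)
o=bot.get_obs()["position"]
p=np.array([.455,-.1425,o[2]])
plan([o-.066*np.array([np.cos(a),np.sin(a),0])],[4.0])
```

```text
t 2.88 tcp [ 0.5173 -0.1397  0.0426] jawyaw 3.89 w 0.0213 F [-1.5 -1.9  7.9]
xyz [0.0, -2.64, 0.01] turn [-0.002, 0.0, 0.001] yaw 4.0
```

Request:
{"api": "send_rows", "payload": {"xyz": [[0,-0.4,0],[0,-0.9,0],[0,-1.4,0],[0,-1.9,0],[0,-2.4,0],[0,-2.64,0],[0,-2.64,0]], "turn": [[0,0,0],[0,0,0],[0,0,0],[0,0,0],[0,0,0],[0,0,0],[0,0,0]]}}

```text
clock: 3.75
position: [0.4565, -0.144, 0.0439]
orientation: [89.7, 89.5, 3.6]
ft_force: [42.0, 3.1, -32.3]
grip_width: 0.021
```

Run:
```python
from h import *
plan([],[])
c=snap("top","d_press",(215,115,335,285),4)
```

```text
t 3.75 tcp [ 0.4565 -0.144   0.0439] jawyaw 3.94 w 0.021 F [ 42.    3.1 -32.3]
```

View pics/d_press.png

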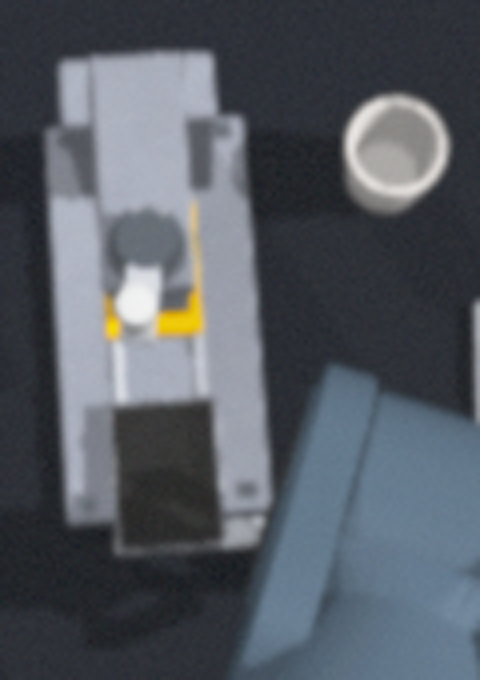

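Request:
{"api": "send_rows", "payload": {"xyz": [[0,0.1,0],[0,0.1,0],[-1,0.1,0],[-3,0.1,0],[-5,0.1,0],[-6,0.1,0]], "turn": [[0,0,0],[0,0,0],[0,0,0],[0,0,0],[0,0,0],[0,0,0]], "jaw": 70}}

```text
clock: 4.55
position: [0.4575, -0.1441, 0.1965]
orientation: [84.7, 89.4, -1.3]
ft_force: [0.6, -0.1, -0.5]
grip_width: 0.0598
```

Run:
```python
from h import *
plan([[.46,-.28,.25]],[7])
```

```text
t 4.55 tcp [ 0.4575 -0.1441  0.1965] jawyaw 3.93 w 0.0598 F [ 0.6 -0.1 -0.5]
xyz [-2.14, -0.25, 5.43] turn [-0.054, 0.001, -0.011] yaw 7.0
```

Run:
```python
from h import *
plan([[.54,-.375,.25]],[7])
```

```text
t 4.55 tcp [ 0.4575 -0.1441  0.1965] jawyaw 3.93 w 0.0598 F [ 0.6 -0.1 -0.5]
xyz [-2.1, 2.68, 9.44] turn [-0.054, 0.001, -0.011] yaw 7.0
```

Request:
{"api": "send_rows", "payload": {"xyz": [[-2.1,2.68,9.44],[-2.1,2.68,9.44],[-2.1,2.68,9.44],[-2.1,2.68,9.44],[-2.1,2.68,9.44],[-2.1,2.68,9.44],[-2.1,2.68,9.44]], "turn": [[-0.054,0,-0.01],[-0.054,0,-0.01],[-0.054,0,-0.01],[-0.054,0,-0.01],[-0.054,0,-0.01],[-0.054,0,-0.01],[-0.054,0,-0.01]]}}

```text
clock: 5.42
position: [0.5394, -0.3737, 0.2501]
orientation: [38.5, 89.9, -44.5]
ft_force: [0.1, -0.5, -0.5]
grip_width: 0.0599
```

Run:
```python
from h import *
plan([],[])
c=snap("wrist","e_w")
[print(b) for b in blobs(c,"green",.024,mina=200)]
```

```text
t 5.42 tcp [ 0.5394 -0.3737  0.2501] jawyaw 7.07 w 0.0599 F [ 0.1 -0.5 -0.5]
(array([348., 138.]), (599.9, -332.2), (89.3, 40.4), -84.2)
(array([240., 118.]), (489.2, -326.5), (89.0, 40.0), -82.2)
```

View pics/e_w.png

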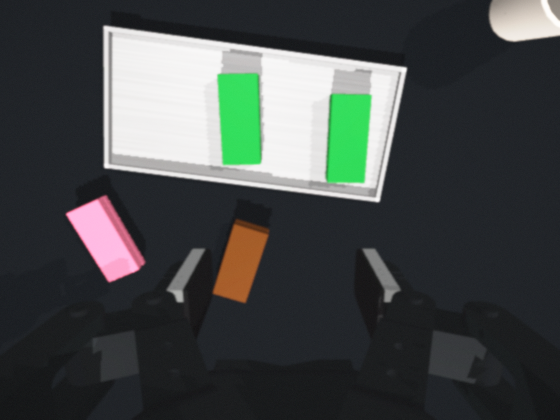

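Run:
```python
from h import *
plan([[.6,-.332,.08],[.6,-.332,.007]],[5.8,5.8])
```

```text
t 5.47 tcp [ 0.5395 -0.3736  0.2503] jawyaw 7.09 w 0.0595 F [-0.2 -0.5 -0.3]
xyz [6.81, 2.6, -1.36] turn [0.022, 0.001, -0.001] yaw 5.8
xyz [9.73, 2.6, -1.37] turn [0.022, 0.001, -0.001] yaw 5.8
```

Request:
{"api": "send_rows", "payload": {"xyz": [[2.2,1.5,-0.8],[4.3,2.6,-1.36],[6.2,2.6,-1.36],[7.8,2.6,-1.36],[9,2.6,-1.37],[9.73,2.6,-1.37],[9.73,2.6,-1.37]], "turn": [[0.022,0,0],[0.022,0,0],[0.022,0,0],[0.022,0,0],[0.022,0,0],[0.022,0,0],[0.022,0,0]]}}

```text
clock: 6.35
position: [0.5994, -0.3311, 0.0066]
orientation: [-60.4, 90.0, -144.5]
ft_force: [-0.3, 0.0, 0.3]
grip_width: 0.0597
```

Request:
{"api": "send_rows", "payload": {"xyz": [[0,0,0],[0,0,0],[0,0,0],[0,0,0]], "turn": [[0,0,0],[0,0,0],[0,0,0],[0,0,0]], "jaw": 0, "force": 50}}

```text
clock: 6.85
position: [0.6004, -0.3314, 0.0085]
orientation: [53.2, 89.9, -30.9]
ft_force: [-0.7, 2.0, 7.7]
grip_width: 0.039
```

Request:
{"api": "send_rows", "payload": {"xyz": [[-1,0,0],[-3,0,0],[-5,0,0],[-7,0,0],[-8,0,0]], "turn": [[0,0,0],[0,0,0],[0,0,0],[0,0,0],[0,0,0]]}}

```text
clock: 7.48
position: [0.6007, -0.3316, 0.2128]
orientation: [54.5, 89.6, -29.7]
ft_force: [0.1, -0.7, -2.4]
grip_width: 0.0386
```

Run:
```python
from h import *
plan([[.42,-.2,.2],[.38,0.05,.2],[.41,.29,.2]],[-3.8]*3)
```

```text
t 7.47 tcp [ 0.6007 -0.3316  0.2128] jawyaw 5.86 w 0.0386 F [ 0.1 -0.7 -2.4]
xyz [0.45, -6.66, -5.98] turn [0.169, 0.004, -0.006] yaw -3.8
xyz [0.4, -7.23, -16.09] turn [0.169, 0.004, -0.006] yaw -3.8
xyz [0.37, -5.05, -25.52] turn [0.169, 0.004, -0.006] yaw -3.8
```

Request:
{"api": "send_rows", "payload": {"xyz": [[0.15,-2,-1.8],[0.3,-4,-3.6],[0.45,-5.6,-5.2],[0.45,-6.7,-6.5],[0.4,-7.1,-8.8],[0.4,-7.2,-11.2],[0.4,-7.2,-13.6],[0.4,-7.2,-16]], "turn": [[0.04,0,0],[0.08,0,0],[0.12,0,0],[0.169,0,0],[0.169,0,0],[0.169,0,0],[0.169,0,0],[0.169,0,0]]}}

```text
clock: 8.48
position: [0.3806, 0.0496, 0.2012]
orientation: [73.5, 89.5, -20.3]
ft_force: [1.6, 0.5, -1.9]
grip_width: 0.0388
```

Run:
```python
from h import *
a=np.radians(-3.8)
q=lambda x,y,z:[.414+x*np.cos(a)-y*np.sin(a),.331+x*np.sin(a)+y*np.cos(a),z]
plan([q(0,-.052,.12),q(0,-.052,.012)],[-3.8]*3)
c=snap("wrist","f_w")
```

```text
t 8.47 tcp [0.3806 0.0496 0.2012] jawyaw -3.85 w 0.0388 F [ 1.6  0.5 -1.9]
xyz [3.23, 0.55, -9.25] turn [-0.001, 0.003, -0.009] yaw -3.8
xyz [7.55, 0.51, -9.26] turn [-0.001, 0.003, -0.009] yaw -3.8
```

View pics/f_w.png

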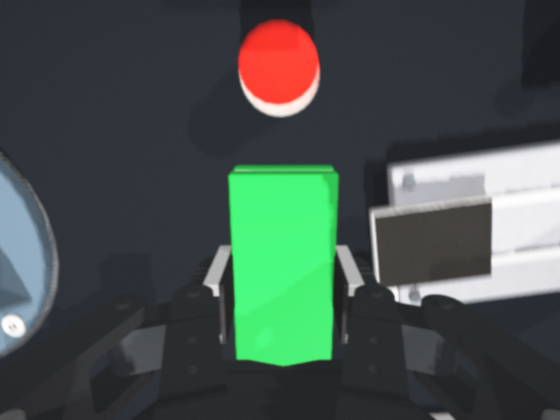

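Request:
{"api": "send_rows", "payload": {"xyz": [[0,0.2,-2],[0,0.4,-4.4],[0,0.55,-6.8],[0.5,0.55,-8.6],[2,0.53,-9.25],[4,0.52,-9.26],[6,0.51,-9.26],[7.2,0.51,-9.26]], "turn": [[0,0,0],[0,0,0],[0,0,0],[0,0,0],[0,0,-0.009],[0,0,-0.009],[0,0,-0.009],[0,0,-0.009]]}}

```text
clock: 9.52
position: [0.4075, 0.2856, 0.0198]
orientation: [-68.0, 89.9, -161.5]
ft_force: [0.2, -1.2, -1.9]
grip_width: 0.0383
```

Run:
```python
from h import *
p=bot.get_obs()["position"]
plan([[p[0],p[1],.0125]],[-3.8]*3)
```

```text
t 9.53 tcp [0.4075 0.2856 0.0198] jawyaw -3.52 w 0.0383 F [ 0.2 -1.2 -1.9]
xyz [0.29, 0.0, -0.0] turn [0.005, 0.001, 0.002] yaw -3.8
```

Request:
{"api": "send_rows", "payload": {"xyz": [[0.1,0,0.24],[0.29,0,0.24],[0.29,0,0.24]], "turn": [[0,0,0],[0,0,0],[0,0,0]]}}

```text
clock: 9.9
position: [0.408, 0.28, 0.0137]
orientation: [-179.3, 90.0, 87.1]
ft_force: [0.7, 0.1, -1.9]
grip_width: 0.039
```

Request:
{"api": "send_rows", "payload": {"xyz": [[0,0,0],[0,0,0],[0,0,0],[-1,0,0],[-3,0,0],[-5,0,0],[-7,0,0],[-8,0,0]], "turn": [[0,0,0],[0,0,0],[0,0,0],[0,0,0],[0,0,0],[0,0,0],[0,0,0],[0,0,0]], "jaw": 70}}

```text
clock: 10.9
position: [0.4085, 0.2803, 0.2165]
orientation: [136.1, 89.8, 42.5]
ft_force: [-0.2, 0.2, -0.5]
grip_width: 0.0593
```

Run:
```python
from h import *
plan([[.38,.05,.2],[.42,-.2,.2],[.489,-.3265,.15],[.489,-.3265,.007]],[7.8]*4)
c=snap("wrist","g_w")
c=snap("top")
[print(b) for b in blobs(c,"green",.024,mina=50)]
```

```text
t 10.9 tcp [0.4085 0.2803 0.2165] jawyaw -3.54 w 0.0593 F [-0.2  0.2 -0.5]
xyz [0.63, -0.57, 9.27] turn [-0.198, -0.002, -0.003] yaw 7.8
xyz [0.62, 1.64, 19.15] turn [-0.198, -0.002, -0.003] yaw 7.8
xyz [2.61, 4.7, 24.03] turn [-0.198, -0.002, -0.003] yaw 7.8
xyz [8.33, 4.69, 24.05] turn [-0.198, -0.002, -0.003] yaw 7.8
(array([150., 271.]), (407.7, 281.2), (80.4, 36.9), 89.9)
(array([359., 243.]), (489.0, -326.7), (90.8, 37.2), -81.9)
```

View pics/g_w.png

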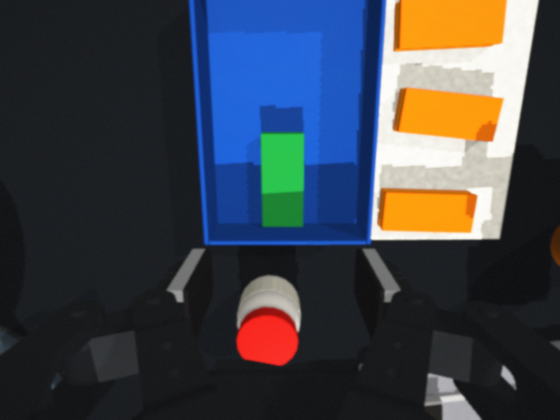

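Request:
{"api": "send_rows", "payload": {"xyz": [[0.2,-0.2,2.4],[0.4,-0.4,4.8],[0.5,-0.5,7.2],[0.6,-0.5,9.6],[0.6,0,12],[0.6,0.6,14.3],[0.6,1.2,16.6],[0.6,1.7,18.9]], "turn": [[-0.05,0,0],[-0.1,0,0],[-0.15,0,0],[-0.198,0,0],[-0.198,0,0],[-0.198,0,0],[-0.198,0,0],[-0.198,0,0]]}}

```text
clock: 12.0
position: [0.422, -0.1955, 0.1992]
orientation: [131.2, 89.7, 49.0]
ft_force: [1.3, -0.0, -0.4]
grip_width: 0.06
```

Run:
```python
from h import *
plan([[.489,-.3265,.1],[.489,-.3265,.007]],[7.8]*4)
c=snap("top")
[print(b) for b in blobs(c,"green",.024,mina=50)]
```

```text
t 12.0 tcp [ 0.422  -0.1955  0.1992] jawyaw 7.78 w 0.06 F [ 1.3 -0.  -0.4]
xyz [3.96, 1.93, 5.57] turn [-0.0, -0.003, -0.004] yaw 7.8
xyz [7.68, 1.92, 5.58] turn [-0.0, -0.003, -0.004] yaw 7.8
(array([150., 272.]), (407.5, 280.6), (80.9, 36.0), 86.4)
```

Request:
{"api": "send_rows", "payload": {"xyz": [[0.4,0.8,2.2],[1,1.5,4],[2,1.93,5.57],[2,1.93,5.57]], "turn": [[0,0,0],[0,0,0],[0,0,0],[0,0,0]]}}

```text
clock: 12.55
position: [0.4882, -0.3336, 0.1451]
orientation: [-171.4, 89.8, 106.1]
ft_force: [-1.4, 0.3, -0.0]
grip_width: 0.06
```

Run:
```python
from h import *
c=snap("wrist","i_w")
plan([[.489,-.3265,.1],[.489,-.3265,.007]],[7.8]*4)
[print(b) for b in blobs(c,"green",.024,mina=50)]
```

```text
t 12.6 tcp [ 0.4882 -0.3326  0.1467] jawyaw 7.57 w 0.0597 F [-0.2  0.1 -0.1]
xyz [1.87, 0.06, -0.23] turn [-0.004, -0.003, -0.001] yaw 7.8
xyz [5.59, 0.06, -0.22] turn [-0.004, -0.003, -0.001] yaw 7.8
(array([286., 186.]), (488.3, -326.1), (89.6, 39.5), -82.5)
```

View pics/i_w.png

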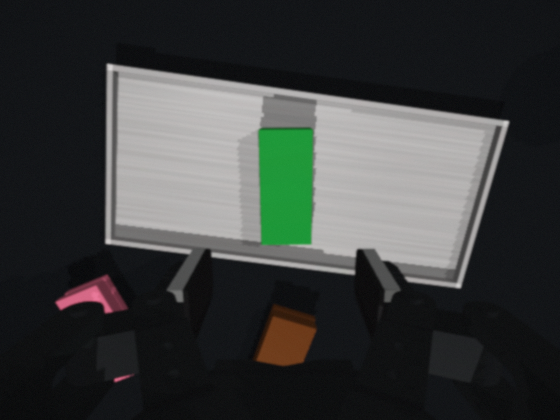

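The second green plate is unmoved at (286,186), ready to grasp.

Request:
{"api": "send_rows", "payload": {"xyz": [[1.5,0.04,-0.22],[3,0.04,-0.22],[4.5,0.04,-0.22],[5.59,0.04,-0.22],[5.59,0.04,-0.22]], "turn": [[0,0,0],[0,0,0],[0,0,0],[0,0,0],[0,0,0]]}}

```text
clock: 13.22
position: [0.4872, -0.3249, 0.0059]
orientation: [-161.9, 89.7, 115.7]
ft_force: [-1.0, 0.2, 0.8]
grip_width: 0.0598
```

Request:
{"api": "send_rows", "payload": {"xyz": [[0,0,0],[0,0,0],[0,0,0],[0,0,0]], "turn": [[0,0,0],[0,0,0],[0,0,0],[0,0,0]], "jaw": 0, "force": 50}}

```text
clock: 13.72
position: [0.4879, -0.3249, 0.0078]
orientation: [179.3, 89.8, 96.9]
ft_force: [-2.9, 3.5, 10.3]
grip_width: 0.0387
```

Request:
{"api": "send_rows", "payload": {"xyz": [[-1,0,0],[-3,0,0],[-5,0,0],[-7,0,0],[-8,0,0]], "turn": [[0,0,0],[0,0,0],[0,0,0],[0,0,0],[0,0,0]]}}

```text
clock: 14.35
position: [0.4888, -0.3262, 0.212]
orientation: [104.4, 89.8, 22.0]
ft_force: [0.6, -0.3, -1.3]
grip_width: 0.0387
```

Run:
```python
from h import *
plan([[.42,-.2,.2],[.38,0.05,.2],[.41,.29,.2]],[-3.8]*3)
```

```text
t 14.35 tcp [ 0.4888 -0.3262  0.212 ] jawyaw 7.63 w 0.0387 F [ 0.6 -0.3 -1.3]
xyz [0.48, -2.06, -5.37] turn [0.199, -0.001, -0.004] yaw -3.8
xyz [0.49, -2.32, -15.49] turn [0.199, -0.001, -0.004] yaw -3.8
xyz [0.51, 0.15, -24.85] turn [0.199, -0.001, -0.004] yaw -3.8
```

Request:
{"api": "send_rows", "payload": {"xyz": [[0.2,-0.9,-2.3],[0.4,-1.9,-4.5],[0.45,-2.1,-7],[0.45,-2.2,-9.4],[0.45,-2.3,-11.8],[0.45,-2.3,-14.2],[0.45,-1.9,-16.6],[0.45,-1.4,-19]], "turn": [[0.05,0,0],[0.1,0,0],[0.15,0,0],[0.199,0,0],[0.199,0,0],[0.199,0,0],[0.199,0,0],[0.199,0,0]]}}

```text
clock: 15.35
position: [0.3908, 0.1421, 0.2026]
orientation: [113.9, 89.6, 20.2]
ft_force: [1.6, -0.8, -1.9]
grip_width: 0.0386
```

Run:
```python
from h import *
a=np.radians(-3.8)
q=lambda x,y,z:[.414+x*np.cos(a)-y*np.sin(a),.331+x*np.sin(a)+y*np.cos(a),z]
plan([q(0,.055,.15),q(0,.055,.0125)],[-3.8]*3)
```

```text
t 15.35 tcp [0.3908 0.1421 0.2026] jawyaw -3.77 w 0.0386 F [ 1.6 -0.8 -1.9]
xyz [2.13, 0.42, -9.79] turn [0.001, -0.003, -0.006] yaw -3.8
xyz [7.63, 0.38, -9.78] turn [0.001, -0.003, -0.006] yaw -3.8
```

Request:
{"api": "send_rows", "payload": {"xyz": [[0,0.1,-2.2],[0,0.2,-4.6],[0,0.4,-7],[0.5,0.4,-9],[2,0.4,-9.78],[4,0.39,-9.78],[5.5,0.39,-9.78],[6.5,0.38,-9.78]], "turn": [[0,0,0],[0,0,0],[0,0,0],[0,0,0],[0,0,-0.006],[0,0,-0.006],[0,0,-0.006],[0,0,-0.006]]}}

```text
clock: 16.35
position: [0.417, 0.3857, 0.0401]
orientation: [-178.1, 89.9, 88.1]
ft_force: [-0.1, 0.9, -1.0]
grip_width: 0.0392
```

Run:
```python
from h import *
a=np.radians(-3.8)
q=lambda x,y,z:[.414+x*np.cos(a)-y*np.sin(a),.331+x*np.sin(a)+y*np.cos(a),z]
plan([q(0,.055,.0125)],[-3.8]*3)
```

```text
t 16.35 tcp [0.417  0.3857 0.0401] jawyaw -3.76 w 0.0392 F [-0.1  0.9 -1. ]
xyz [1.1, 0.03, -0.01] turn [0.001, -0.003, 0.0] yaw -3.8
```

Request:
{"api": "send_rows", "payload": {"xyz": [[0.4,0,0.2],[0.9,0,0.2],[1.1,0,0.2],[1.1,0,0.2]], "turn": [[0,0,0],[0,0,0],[0,0,0],[0,0,0]]}}

```text
clock: 16.85
position: [0.4168, 0.381, 0.0129]
orientation: [177.1, 89.8, 83.3]
ft_force: [0.5, -0.1, -1.2]
grip_width: 0.0388
```

Request:
{"api": "send_rows", "payload": {"xyz": [[0,0,0],[0,0,0],[0,0,0],[-1,0,0],[-3,0,0],[-5,0,0],[-7,0,0],[-8,0,0]], "turn": [[0,0,0],[0,0,0],[0,0,0],[0,0,0],[0,0,0],[0,0,0],[0,0,0],[0,0,0]], "jaw": 70}}

```text
clock: 17.85
position: [0.4173, 0.3809, 0.2159]
orientation: [154.7, 89.7, 61.0]
ft_force: [-0.3, -0.4, -0.8]
grip_width: 0.0595
```

Run:
```python
from h import *
# want camera over blanks
plan([[.48,.29,.27]],[85])
plan([[.48,.29,.27]],[-95+180])
c=snap("wrist","j_w")
c=snap("top","j_t",(75,140,225,305),4)
[print(b) for b in blobs(c,"green",.027,mina=50)]
```

```text
t 17.85 tcp [0.4173 0.3809 0.2159] jawyaw -3.75 w 0.0595 F [-0.3 -0.4 -0.8]
xyz [-2.17, 2.75, 3.45] turn [-1.549, -0.002, -0.006] yaw 85.0
t 17.85 tcp [0.4173 0.3809 0.2159] jawyaw -3.75 w 0.0595 F [-0.3 -0.4 -0.8]
xyz [-2.17, 2.75, 3.45] turn [-1.549, -0.002, -0.006] yaw 85.0
(array([150., 271.]), (407.7, 280.6), (80.5, 36.8), 89.9)
(array([117., 268.]), (416.2, 374.7), (92.8, 35.6), 87.0)
```

View pics/j_t.png

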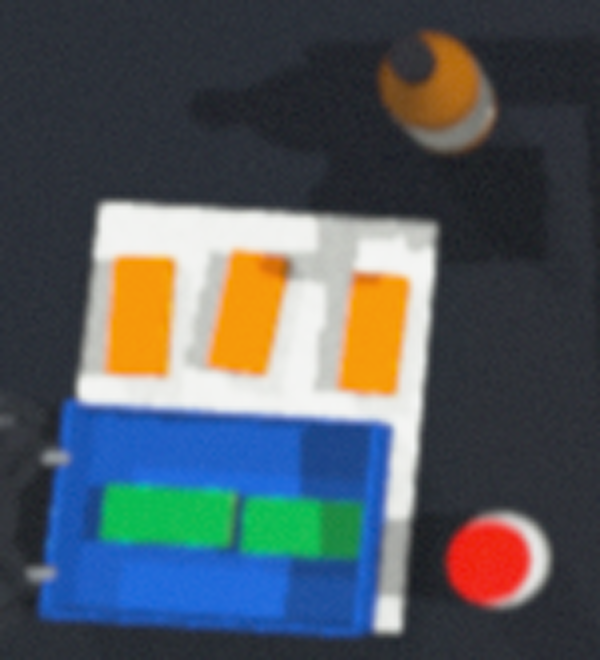

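View pics/j_w.png

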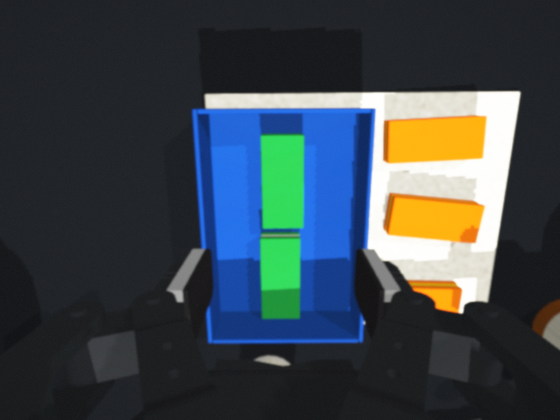

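Run:
```python
from h import *
plan([[.5,.2,.27]],[-3.75])
print(bot.get_obs()["joint_pos"])
```

```text
t 17.95 tcp [0.4177 0.3813 0.2159] jawyaw -3.76 w 0.0601 F [0.1 0.  0.4]
xyz [-2.19, 3.77, 7.01] turn [-0.0, -0.006, -0.003] yaw -3.8
[4.23330101e+01 1.98395857e+01 6.02870430e+00 7.57952268e+01
 1.03578642e-01 1.36088011e+02]
```

Request:
{"api": "send_rows", "payload": {"xyz": [[-0.6,1.1,2],[-1.2,2.2,4],[-2,3.3,6],[-2.19,3.77,7.01],[-2.19,3.77,7.01]], "turn": [[0,0,0],[0,0,0],[0,0,0],[0,0,0],[0,0,0]]}}

```text
clock: 18.58
position: [0.5007, 0.1983, 0.2694]
orientation: [151.4, 89.6, 57.5]
ft_force: [0.5, 0.3, -0.3]
grip_width: 0.0598
```

Run:
```python
from h import *
c=snap("wrist","k_w")
hsv=cv2.cvtColor(c["color"],cv2.COLOR_RGB2HSV)
m=cv2.inRange(hsv,(5,150,60),(20,255,255))
cv2.imwrite("pics/k_m.png",m)
for q in cv2.findContours(m,cv2.RETR_EXTERNAL,cv2.CHAIN_APPROX_NONE)[0]:
    if cv2.contourArea(q)<300: continue
    w=px2w(c,q[:,0],.023)[:,:2]
    (x,y),(a,b),t=cv2.minAreaRect((w*1000).astype(np.float32)); print(q[:,0].mean(0),x,y,a,b,t)
plan([[.5,.2,.27]],[85])
```

```text
[519.59051724 173.53448276] 757.9569091796875 175.19647216796875 82.21112823486328 87.03974914550781 77.97493743896484
[324.87012987 129.6017316 ] 548.3313598632812 238.3813018798828 38.473323822021484 88.2822494506836 84.81997680664062
[336.4         36.23529412] 563.410888671875 329.2843017578125 41.11901092529297 88.78266143798828 80.61619567871094
t 18.62 tcp [0.5001 0.1994 0.2692] jawyaw -3.85 w 0.0597 F [ 0.  -0.3 -0. ]
xyz [-0.03, -0.01, -0.03] turn [-1.551, -0.003, -0.007] yaw 85.0
```

View pics/k_w.png

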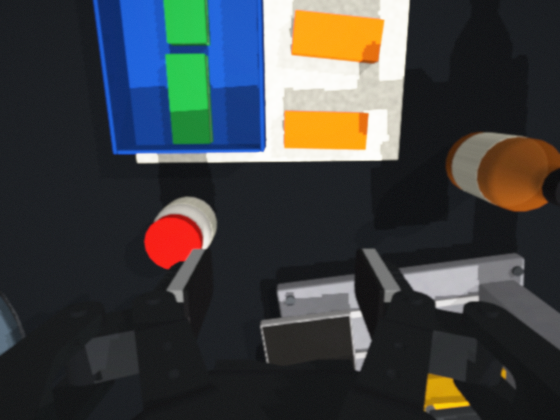

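Run:
```python
from h import *
plan([[.549,.237,.15]],[84.8])
```

```text
t 18.62 tcp [0.5001 0.1994 0.2692] jawyaw -3.85 w 0.0597 F [ 0.  -0.3 -0. ]
xyz [4.78, 1.84, -1.6] turn [-1.547, -0.003, -0.007] yaw 84.8
```

Request:
{"api": "send_rows", "payload": {"xyz": [[0.5,0.4,-0.4],[1,0.7,-0.7],[1.5,1,-1],[2,1.3,-1.2],[2.6,1.6,-1.5],[3.4,1.84,-1.6],[4.2,1.84,-1.6],[4.78,1.84,-1.6]], "turn": [[-0.18,0,0],[-0.36,0,0],[-0.54,0,0],[-0.72,0,0],[-0.9,0,0],[-1.08,0,0],[-1.26,0,0],[-1.44,0,0]]}}

```text
clock: 19.62
position: [0.5479, 0.2379, 0.1481]
orientation: [88.7, 89.7, 77.8]
ft_force: [-0.5, 0.3, 0.1]
grip_width: 0.0591
```

Run:
```python
from h import *
plan([[.549,.237,.12]],[84.8])
```

```text
t 19.62 tcp [0.5479 0.2379 0.1481] jawyaw 79.08 w 0.0591 F [-0.5  0.3  0.1]
xyz [1.13, -0.03, 0.05] turn [-0.1, 0.0, -0.005] yaw 84.8
```

Request:
{"api": "send_rows", "payload": {"xyz": [[0,0,0],[0,0,0],[0,0,0]], "turn": [[-0.1,0,-0.005],[-0.1,0,-0.005],[-0.1,0,-0.005]]}}

```text
clock: 20.0
position: [0.5476, 0.2385, 0.148]
orientation: [56.1, 90.0, 50.9]
ft_force: [0.0, -0.0, 0.0]
grip_width: 0.0598
```

```bash
cat >> h.py <<'E'
def orange(c,z,mina=800):
    hsv=cv2.cvtColor(c["color"],cv2.COLOR_RGB2HSV)
    m=cv2.inRange(hsv,(5,150,60),(20,255,255))
    for q in cv2.findContours(m,cv2.RETR_EXTERNAL,cv2.CHAIN_APPROX_NONE)[0]:
        if cv2.contourArea(q)<mina: continue
        w=px2w(c,q[:,0],z)[:,:2]
        (x,y),(a,b),t=cv2.minAreaRect((w*1000).astype(np.float32))
        if a<b: a,b,t=b,a,t+90
        print(q[:,0].mean(0).round(),"xy",round(x,1),round(y,1),"size",round(a,1),round(b,1),"ang",round((t+90)%180-90,1),"bbox",cv2.boundingRect(q))
E
python3 - <<'E'
from h import *
plan([[.549,.237,.005]],[84.8])
c=snap("wrist","l_w")
orange(c,.023)
E
```

```text
t 20.0 tcp [0.5476 0.2385 0.148 ] jawyaw 84.71 w 0.0598 F [ 0. -0.  0.]
xyz [5.72, -0.06, 0.06] turn [-0.002, 0.0, -0.0] yaw 84.8
[399. 200.] xy 562.6 327.7 size 89.8 43.9 ang -9.4 bbox (365, 144, 72, 115)
[281. 193.] xy 547.8 238.0 size 89.7 39.0 ang -5.3 bbox (255, 137, 53, 114)
[489. 187.] xy 559.9 404.1 size 90.3 48.2 ang -0.8 bbox (464, 131, 72, 117)
```

View pics/l_w.png

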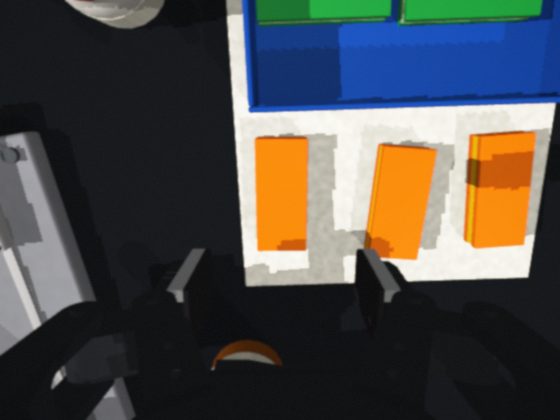

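Request:
{"api": "send_rows", "payload": {"xyz": [[1.5,-0.02,0],[3,-0.02,0],[4.5,-0.02,0],[5.66,-0.02,0],[5.66,-0.02,0]], "turn": [[0,0,0],[0,0,0],[0,0,0],[0,0,0],[0,0,0]]}}

```text
clock: 20.68
position: [0.5463, 0.2373, 0.005]
orientation: [-155.7, 89.8, -161.0]
ft_force: [-0.2, -0.1, 0.2]
grip_width: 0.0597
```

Request:
{"api": "send_rows", "payload": {"xyz": [[0,0,0],[0,0,0],[0,0,0],[0,0,0]], "turn": [[0,0,0],[0,0,0],[0,0,0],[0,0,0]], "jaw": 0, "force": 50}}

```text
clock: 21.18
position: [0.5472, 0.2378, 0.0065]
orientation: [179.4, 90.0, 174.0]
ft_force: [-1.8, -1.0, 7.9]
grip_width: 0.0391
```

Request:
{"api": "send_rows", "payload": {"xyz": [[-1,0,0],[-3,0,0],[-5,0,0],[-6,0,0],[-6,0,0]], "turn": [[0,0,0],[0,0,0],[0,0,0],[0,0,0],[0,0,0]]}}

```text
clock: 21.8
position: [0.5485, 0.2383, 0.1591]
orientation: [33.5, 89.8, 28.2]
ft_force: [0.3, -0.5, -2.5]
grip_width: 0.0387
```

Run:
```python
from h import *
plan([[.5183,-.0244,.16],[.5183,-.0244,.0425]],[94]*2)
c=snap("wrist","m_w")
```

```text
t 21.8 tcp [0.5485 0.2383 0.1591] jawyaw 84.63 w 0.0387 F [ 0.3 -0.5 -2.5]
xyz [-0.06, -10.57, -0.22] turn [-0.163, 0.003, -0.002] yaw 94.0
xyz [4.64, -10.58, -0.23] turn [-0.163, 0.003, -0.002] yaw 94.0
```

View pics/m_w.png

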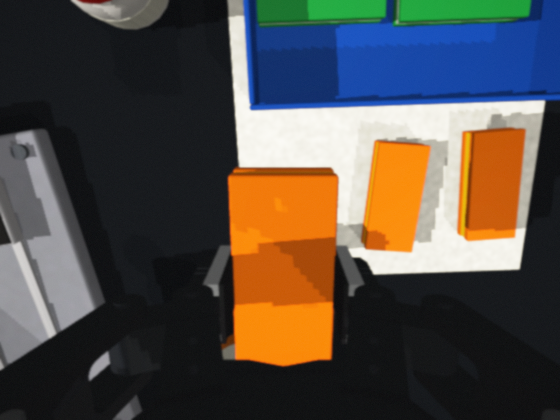

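Request:
{"api": "send_rows", "payload": {"xyz": [[-0.1,-2,0],[-0.1,-4.2,0],[-0.1,-6.5,-0.1],[-0.1,-8.8,-0.2],[-0.06,-10.57,-0.22],[-0.06,-10.57,-0.22],[-0.06,-10.57,-0.22]], "turn": [[-0.04,0,0],[-0.08,0,0],[-0.12,0,0],[-0.163,0,0],[-0.163,0,0],[-0.163,0,0],[-0.163,0,0]]}}

```text
clock: 22.72
position: [0.517, -0.0244, 0.1576]
orientation: [107.6, 89.9, 111.6]
ft_force: [-0.2, 0.9, -2.1]
grip_width: 0.0387
```

Run:
```python
from h import *
c=snap("wrist","n_w")
t=snap("top","n_t",(215,115,335,285),4)
p=px2w(t,[(215+x/4,115+y/4) for x,y in [(112,405),(210,402),(220,545),(115,552)]],.036);print(p.round(4),p.mean(0))
plan([[.5183,-.0244,.0405]],[94]*2)
```

```text
[[ 0.5669  0.0154  0.036 ]
 [ 0.5693 -0.0561  0.036 ]
 [ 0.4653 -0.0636  0.036 ]
 [ 0.4602  0.012   0.036 ]] [ 0.51540679 -0.02307876  0.036     ]
t 22.82 tcp [ 0.5174 -0.0238  0.158 ] jawyaw 94.03 w 0.039 F [-0.6  0.7 -1.7]
xyz [4.7, -0.03, 0.03] turn [0.001, 0.0, -0.001] yaw 94.0
```

View pics/n_w.png

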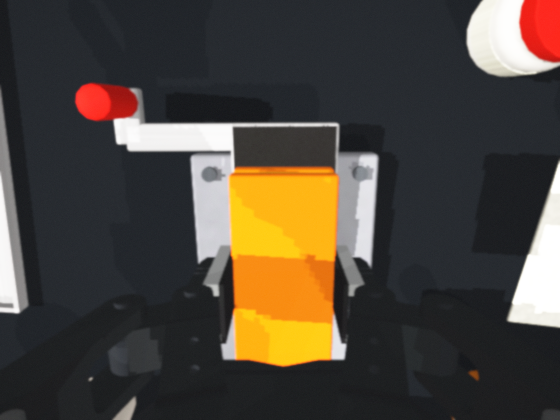

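View pics/n_t.png

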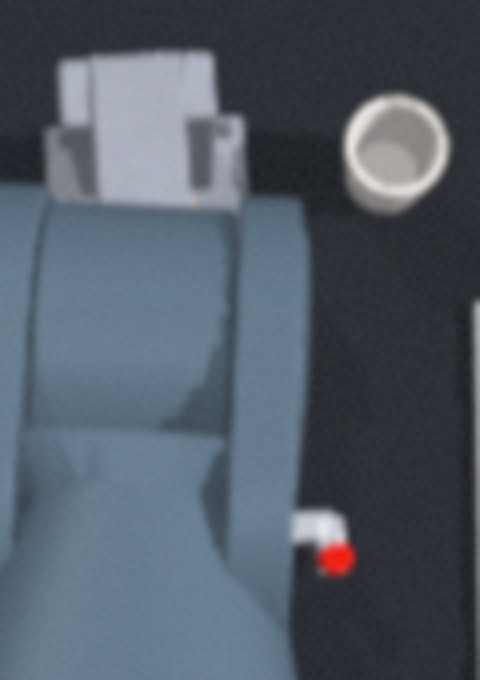

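Run:
```python
from h import *
c=bot.camera("wrist")
p=px2w(c,[(234,126),(335,126)],.036);print(p, np.linalg.norm(p[1]-p[0]),p.mean(0)+.053*np.array([np.cos(.07),np.sin(.07),0]))
p=px2w(c,[(192,154),(377,154)],.018);print(p,np.linalg.norm(p[1]-p[0]),p.mean(0)+.16*np.array([np.cos(.07),np.sin(.07),0]))
print(np.degrees(np.arctan2(*(p[0]-p[1])[[1,0]])))
```

```text
[[ 0.46745372 -0.06154461  0.036     ]
 [ 0.46235398  0.01134473  0.036     ]] 0.07306752859199082 [ 0.51777405 -0.02139297  0.036     ]
[[ 0.49257629 -0.09619751  0.018     ]
 [ 0.48239828  0.04935664  0.018     ]] 0.14590957089322326 [ 0.64709544 -0.01222958  0.018     ]
-86.00005067831826
```

Request:
{"api": "send_rows", "payload": {"xyz": [[1.5,0,0],[3,0.01,0],[4,0.02,0],[4.5,0.02,0],[4.7,0.02,0],[4.7,0.02,0]], "turn": [[0,0,0],[0,0,0],[0,0,0],[0,0,0],[0,0,0],[0,0,0]]}}

```text
clock: 23.62
position: [0.5179, -0.0229, 0.0411]
orientation: [34.5, 89.9, 38.5]
ft_force: [0.7, -0.5, -1.5]
grip_width: 0.0386
```

Run:
```python
from h import *
plan([[.5175,-.0232,.040]],[94]*2)
```

```text
t 23.62 tcp [ 0.5179 -0.0229  0.0411] jawyaw 94.07 w 0.0386 F [ 0.7 -0.5 -1.5]
xyz [0.04, -0.01, -0.02] turn [0.001, 0.001, -0.001] yaw 94.0
```

Request:
{"api": "send_rows", "payload": {"xyz": [[0.06,0,0],[0.06,0,0]], "turn": [[0,0,0],[0,0,0]]}}

```text
clock: 23.88
position: [0.5182, -0.0229, 0.0401]
orientation: [20.6, 89.9, 24.7]
ft_force: [-0.4, -0.6, -1.3]
grip_width: 0.0388
```

Request:
{"api": "send_rows", "payload": {"xyz": [[0,0,0],[0,0,0],[0,0,0],[-1,0,0],[-2.5,0,0],[-4.5,0,0],[-6,0,0],[-6,0,0]], "turn": [[0,0,0],[0,0,0],[0,0,0],[0,0,0],[0,0,0],[0,0,0],[0,0,0],[0,0,0]], "jaw": 70}}

```text
clock: 24.88
position: [0.5195, -0.0231, 0.1928]
orientation: [1.4, 89.6, 5.5]
ft_force: [-0.2, -0.5, -0.9]
grip_width: 0.0596
```

Run:
```python
from h import *
c=snap("wrist","o_w")
orange(c,.056)
p=px2w(c,[(234,126),(335,126)],.036);print(p.mean(0))
plan([[.5626,.3277,.16],[.5626,.3277,.0065]],[80.6]*2)
```

```text
[283. 187.] xy 518.3 -21.7 size 90.4 42.4 ang 4.0 bbox (257, 132, 54, 111)
[ 0.4699696  -0.02430115  0.036     ]
t 24.93 tcp [ 0.5186 -0.0231  0.1909] jawyaw 94.06 w 0.0599 F [ 0.  -0.8 -0.7]
xyz [1.25, 13.87, 2.74] turn [0.235, 0.004, -0.001] yaw 80.6
xyz [7.39, 13.87, 2.72] turn [0.235, 0.004, -0.001] yaw 80.6
```

View pics/o_w.png

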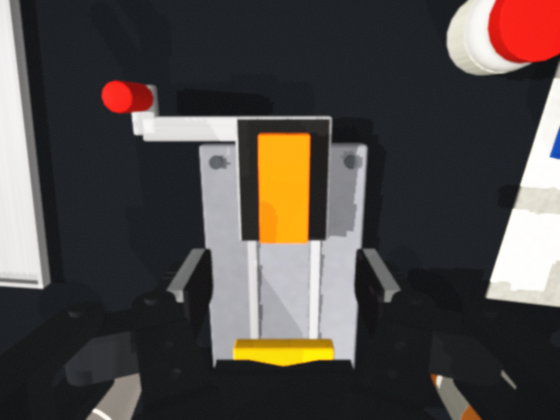

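Run:
```python
from h import *
c=snap("wrist","o_w2",(190,90,380,270),4)
p=px2w(c,[(239,119.5),(330.5,119.5),(328,240),(243.5,240)],.036);print(p,p.mean(0))
```

```text
[[ 0.46605192 -0.06135469  0.036     ]
 [ 0.46084128  0.01251522  0.036     ]
 [ 0.56473341  0.02131572  0.036     ]
 [ 0.57000865 -0.05347851  0.036     ]] [ 0.51540881 -0.02025057  0.036     ]
```

View pics/o_w2.png

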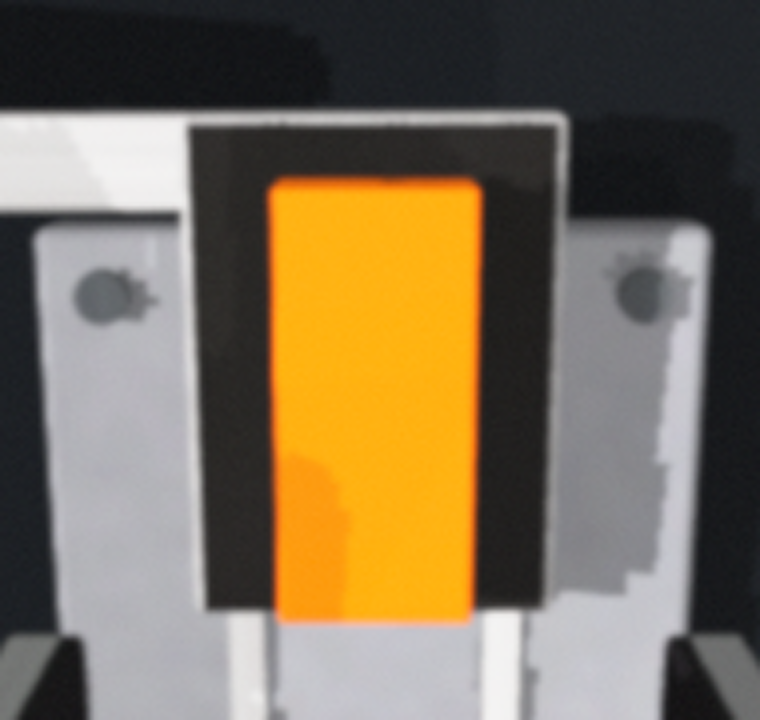

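Request:
{"api": "send_rows", "payload": {"xyz": [[0,2,0.4],[0,4.4,0.9],[0,6.8,1.4],[0,9.2,1.9],[0.3,11.4,2.4],[1.3,13.4,2.7],[1.8,13.87,2.73],[1.8,13.87,2.73]], "turn": [[0.05,0,0],[0.1,0,0],[0.15,0,0],[0.2,0,0],[0.235,0,0],[0.235,0,0],[0.235,0,0],[0.235,0,0]]}}

```text
clock: 25.98
position: [0.5604, 0.3273, 0.143]
orientation: [-123.8, 89.9, -133.2]
ft_force: [-0.2, -1.0, 1.0]
grip_width: 0.06
```

Run:
```python
from h import *
c=snap("wrist","p_w")
orange(c,.023)
plan([[.5626,.3277,.0065]],[80.6])
```

```text
[287. 197.] xy 563.3 330.3 size 89.4 39.5 ang -9.4 bbox (260, 141, 54, 115)
[388. 177.] xy 560.6 407.2 size 89.8 42.4 ang -0.8 bbox (354, 117, 65, 123)
t 26.02 tcp [0.5611 0.3267 0.1444] jawyaw 80.59 w 0.0599 F [ 0.6 -0.5  0.6]
xyz [5.52, 0.05, 0.05] turn [-0.0, 0.001, 0.0] yaw 80.6
```

View pics/p_w.png

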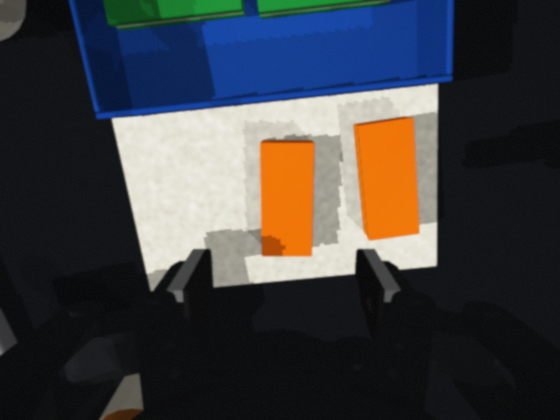

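Request:
{"api": "send_rows", "payload": {"xyz": [[1.5,0.1,0.03],[3,0.1,0.06],[4.5,0.1,0.06],[5.52,0.1,0.06],[5.52,0.1,0.06]], "turn": [[0,0,0],[0,0,0],[0,0,0],[0,0,0],[0,0,0]]}}

```text
clock: 26.65
position: [0.5625, 0.3269, 0.0057]
orientation: [-120.7, 89.9, -130.2]
ft_force: [-0.1, -1.1, 0.1]
grip_width: 0.0599
```

Request:
{"api": "send_rows", "payload": {"xyz": [[0,0,0],[0,0,0],[0,0,0],[0,0,0]], "turn": [[0,0,0],[0,0,0],[0,0,0],[0,0,0]], "jaw": 0, "force": 50}}

```text
clock: 27.15
position: [0.5637, 0.3268, 0.0079]
orientation: [-30.0, 89.9, -39.6]
ft_force: [-0.2, -4.2, 9.7]
grip_width: 0.039
```

Request:
{"api": "send_rows", "payload": {"xyz": [[-1,0,0],[-3,0,0],[-5,0,0],[-7,0,0],[-7,0,0]], "turn": [[0,0,0],[0,0,0],[0,0,0],[0,0,0],[0,0,0]]}}

```text
clock: 27.78
position: [0.5655, 0.3279, 0.1885]
orientation: [29.6, 89.5, 20.1]
ft_force: [0.2, 1.0, -1.3]
grip_width: 0.0384
```

Run:
```python
from h import *
plan([[.5182,-.0229,.18]],[94])
c=snap("wrist","q_w")
```

```text
t 27.77 tcp [0.5655 0.3279 0.1885] jawyaw 80.46 w 0.0384 F [ 0.2  1.  -1.3]
xyz [0.28, -14.15, 0.46] turn [-0.236, 0.008, -0.004] yaw 94.0
```

View pics/q_w.png

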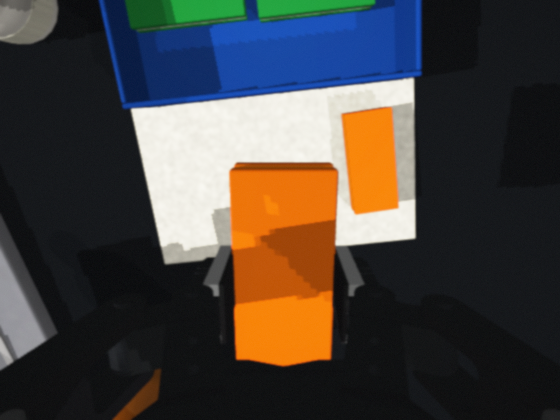

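Run:
```python
from h import *
for n in ["m_w","n_w","q_w"]:
    im=cv2.imread(f"pics/{n}.png"); col=im[140:190,275:292].mean(1)
    print(n,[tuple(x) for x in col[14:40].astype(int)][::1])
```

```text
m_w [(np.int64(239), np.int64(246), np.int64(247)), (np.int64(239), np.int64(246), np.int64(247)), (np.int64(239), np.int64(245), np.int64(246)), (np.int64(237), np.int64(244), np.int64(246)), (np.int64(236), np.int64(243), np.int64(245)), (np.int64(236), np.int64(243), np.int64(245)), (np.int64(236), np.int64(244), np.int64(245)), (np.int64(237), np.int64(244), np.int64(245)), (np.int64(237), np.int64(244), np.int64(245)), (np.int64(237), np.int64(244), np.int64(245)), (np.int64(237), np.int64(244), np.int64(245)), (np.int64(234), np.int64(242), np.int64(244)), (np.int64(214), np.int64(228), np.int64(233)), (np.int64(135), np.int64(156), np.int64(186)), (np.int64(45), np.int64(79), np.int64(146)), (np.int64(11), np.int64(65), np.int64(148)), (np.int64(9), np.int64(70), np.int64(158)), (np.int64(9), np.int64(76), np.int64(156)), (np.int64(9), np.int64(77), np.int64(142)), (np.int64(8), np.int64(67), np.int64(134)), (np.int64(8), np.int64(63), np.int64(144)), (np.int64(8), np.int64(77), np.int64(176)), (np.int64(10), np.int64(98), np.int64(215)), (np.int64(9), np.int64(112), np.int64(
[... 1766 characters left out ...]
nt64(63), np.int64(143)), (np.int64(8), np.int64(68), np.int64(150)), (np.int64(7), np.int64(69), np.int64(145)), (np.int64(7), np.int64(65), np.int64(133)), (np.int64(7), np.int64(59), np.int64(131)), (np.int64(7), np.int64(66), np.int64(154)), (np.int64(8), np.int64(84), np.int64(193)), (np.int64(8), np.int64(100), np.int64(221)), (np.int64(9), np.int64(110), np.int64(232)), (np.int64(10), np.int64(114), np.int64(236)), (np.int64(10), np.int64(115), np.int64(236)), (np.int64(10), np.int64(115), np.int64(237)), (np.int64(10), np.int64(115), np.int64(236)), (np.int64(10), np.int64(115), np.int64(236)), (np.int64(11), np.int64(115), np.int64(236)), (np.int64(9), np.int64(115), np.int64(236))]
```

Run:
```python
from h import *
plan([[.52,-.0228,.18]],[94])
```

```text
t 27.82 tcp [0.5646 0.3274 0.1857] jawyaw 80.46 w 0.0387 F [-0.2 -0.2 -1.6]
xyz [0.2, -14.11, 0.56] turn [-0.236, 0.005, -0.002] yaw 94.0
```

Request:
{"api": "send_rows", "payload": {"xyz": [[0,-2,0.1],[0,-4.4,0.2],[0,-6.8,0.3],[0,-9.2,0.4],[0.1,-11.6,0.5],[0.2,-13.4,0.56],[0.2,-14.11,0.56],[0.2,-14.11,0.56]], "turn": [[-0.05,0,0],[-0.1,0,0],[-0.15,0,0],[-0.2,0,0],[-0.236,0,0],[-0.236,0,0],[-0.236,0,0],[-0.236,0,0]]}}

```text
clock: 28.82
position: [0.5195, -0.0235, 0.1796]
orientation: [13.2, 89.7, 17.0]
ft_force: [0.9, 0.6, -0.9]
grip_width: 0.0388
```

Run:
```python
from h import *
c=snap("wrist")
plan([[.52,-.0228,.0635]],[94])
```

```text
t 28.88 tcp [ 0.5198 -0.0226  0.1797] jawyaw 93.94 w 0.0386 F [ 0.5 -0.2 -0.3]
xyz [4.65, -0.02, -0.01] turn [-0.001, 0.005, -0.001] yaw 94.0
```

Request:
{"api": "send_rows", "payload": {"xyz": [[1.5,0,0],[3,0,0],[4,-0.01,0],[4.5,-0.02,0],[4.65,-0.02,-0.01],[4.65,-0.02,-0.01]], "turn": [[0,0.005,0],[0,0.005,0],[0,0.005,0],[0,0.005,0],[0,0.005,0],[0,0.005,0]]}}

```text
clock: 29.62
position: [0.5205, -0.0226, 0.064]
orientation: [60.2, 89.9, 64.2]
ft_force: [0.2, 0.1, -1.4]
grip_width: 0.0387
```

Run:
```python
from h import *
plan([[.52,-.0228,.0605]],[94])
```

```text
t 29.62 tcp [ 0.5205 -0.0226  0.064 ] jawyaw 93.97 w 0.0387 F [ 0.2  0.1 -1.4]
xyz [0.14, -0.01, -0.02] turn [-0.001, 0.001, -0.001] yaw 94.0
```

Request:
{"api": "send_rows", "payload": {"xyz": [[0.07,-0.01,0.01],[0.12,-0.01,0.02],[0.12,-0.01,0.02]], "turn": [[0,0,0],[0,0,0],[0,0,0]]}}

```text
clock: 30.0
position: [0.5212, -0.0229, 0.0612]
orientation: [51.4, 89.9, 55.3]
ft_force: [0.4, -0.1, 0.1]
grip_width: 0.0388
```

Request:
{"api": "send_rows", "payload": {"xyz": [[0,0,0],[0,0,0],[0,0,0],[-1,0,0],[-2.5,0,0],[-4.5,0,0],[-5,0,0],[-5,0,0]], "turn": [[0,0,0],[0,0,0],[0,0,0],[0,0,0],[0,0,0],[0,0,0],[0,0,0],[0,0,0]], "jaw": 70}}

```text
clock: 31.0
position: [0.5215, -0.023, 0.1864]
orientation: [26.2, 89.9, 30.2]
ft_force: [-0.1, -0.9, -0.8]
grip_width: 0.0597
```

Run:
```python
from h import *
c=snap("wrist","r_w")
snap("wrist","r_w2",(190,70,380,270),3)
orange(c,.076)
plan([[.5605,.4065,.145]],[89.2])
```

```text
[283. 193.] xy 518.4 -21.8 size 93.0 42.0 ang 3.9 bbox (254, 131, 60, 125)
t 31.1 tcp [ 0.5205 -0.023   0.1849] jawyaw 93.96 w 0.0595 F [ 0.5 -0.8 -1.1]
xyz [1.62, 17.03, 2.78] turn [0.083, -0.001, -0.001] yaw 89.2
```

View pics/r_w2.png

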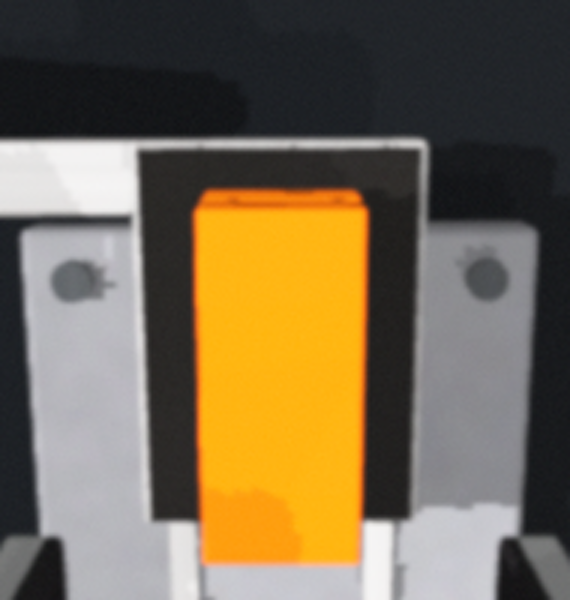

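Run:
```python
from h import *
c=bot.camera("wrist")
F=lambda x,y:(190+x/3,70+y/3)
p=px2w(c,[F(193,207),F(369,207),F(361,563),F(203,563)],.076);print(p,p.mean(0),np.linalg.norm(p[2]-p[1]),np.linalg.norm(p[1]-p[0]))
p=px2w(c,[F(203,190),F(360,190)],.036);print("bottom blank front edge bottom",p.mean(0))
p=px2w(c,[F(138,148),F(424,148)],.036);print("pad front",p.mean(0))
p=px2w(c,[F(150,522),F(412,522)],.036);print("pad rear",p.mean(0))
```

```text
[[ 0.4774434  -0.04459796  0.076     ]
 [ 0.47465317 -0.00397083  0.076     ]
 [ 0.56357871  0.00206837  0.076     ]
 [ 0.5663063  -0.03784759  0.076     ]] [ 0.52049539 -0.021087    0.076     ] 0.08913038044234406 0.04072283204691096
bottom blank front edge bottom [ 0.47517127 -0.02412622  0.036     ]
pad front [ 0.46427001 -0.02500989  0.036     ]
pad rear [ 0.56988329 -0.01771382  0.036     ]
```

Request:
{"api": "send_rows", "payload": {"xyz": [[0,2,0.3],[0,4.4,0.7],[0,6.8,1.1],[0,9.2,1.5],[0.1,11.6,1.9],[0.3,14,2.3],[1,16.2,2.7],[1.6,17.03,2.78]], "turn": [[0.02,0,0],[0.04,0,0],[0.06,0,0],[0.083,0,0],[0.083,0,0],[0.083,0,0],[0.083,0,0],[0.083,0,0]]}}

```text
clock: 32.15
position: [0.5592, 0.4091, 0.1422]
orientation: [-179.9, 89.8, 179.5]
ft_force: [-1.0, -0.4, 0.7]
grip_width: 0.0599
```

Request:
{"api": "send_rows", "payload": {"xyz": [[0,0,0]], "turn": [[0,0,0]]}}

```text
clock: 32.28
position: [0.558, 0.4093, 0.1394]
orientation: [-159.7, 89.6, -160.3]
ft_force: [0.8, 0.6, 0.1]
grip_width: 0.0597
```

Run:
```python
from h import *
c=snap("wrist","s_w")
orange(c,.023)
plan([[.5605,.4065,.0055]],[89.2])
```

```text
[282. 199.] xy 560.2 409.3 size 89.1 39.0 ang -0.8 bbox (255, 142, 55, 116)
t 32.33 tcp [0.5583 0.4087 0.1402] jawyaw 89.38 w 0.0598 F [-0.3  0.  -0.2]
xyz [5.39, -0.08, 0.12] turn [0.003, -0.006, 0.002] yaw 89.2
```

View pics/s_w.png

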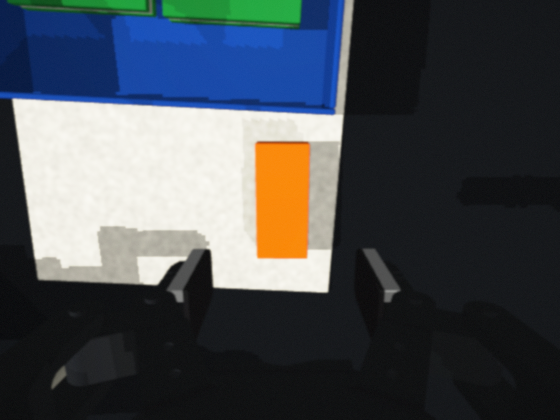

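Request:
{"api": "send_rows", "payload": {"xyz": [[1.5,0,0.03],[3,0,0.06],[4.4,0,0.09],[5.36,0,0.09],[5.36,0,0.09]], "turn": [[0.003,-0.006,0],[0.003,-0.006,0],[0.003,-0.006,0],[0.003,-0.006,0],[0.003,-0.006,0]]}}

```text
clock: 32.95
position: [0.5592, 0.4062, 0.0053]
orientation: [-120.2, 89.7, -121.1]
ft_force: [-0.2, -1.3, 1.4]
grip_width: 0.0599
```

Request:
{"api": "send_rows", "payload": {"xyz": [[0,0,0],[0,0,0],[0,0,0],[0,0,0]], "turn": [[0,0,0],[0,0,0],[0,0,0],[0,0,0]], "jaw": 0, "force": 50}}

```text
clock: 33.45
position: [0.5602, 0.4062, 0.0073]
orientation: [-89.5, 89.8, -90.4]
ft_force: [-0.4, -4.5, 8.6]
grip_width: 0.0388
```

Request:
{"api": "send_rows", "payload": {"xyz": [[-1,0,0],[-3,0,0],[-5,0,0],[-7,0,0],[-7,0,0],[-7,0,0]], "turn": [[0,0,0],[0,0,0],[0,0,0],[0,0,0],[0,0,0],[0,0,0]]}}

```text
clock: 34.2
position: [0.5602, 0.4065, 0.1823]
orientation: [-84.7, 89.8, -85.6]
ft_force: [0.6, 0.6, -2.1]
grip_width: 0.0388
```

Run:
```python
from h import *
c=snap("wrist","t_w")
im=cv2.imread("pics/t_w.png"); print(im[150:180,275:292].mean(1)[:,2].astype(int), im[150:180,275:292].mean(1)[:,0].astype(int))
plan([[.519,-.0228,.20]],[94])
```

```text
[244 245 245 245 244 243 243 243 244 244 245 245 244 240 220 170 143 149
 155 149 137 136 161 201 227 235 238 239 239 239] [235 236 236 236 236 234 233 234 234 236 236 236 235 226 181 101  32   9
   7   8   7   7   8   9   9  10  11  10  10  11]
t 34.25 tcp [0.5599 0.4063 0.1815] jawyaw 89.09 w 0.0387 F [-0.1 -0.6 -2. ]
xyz [-0.67, -17.19, -1.36] turn [-0.086, -0.001, 0.004] yaw 94.0
```

View pics/t_w.png

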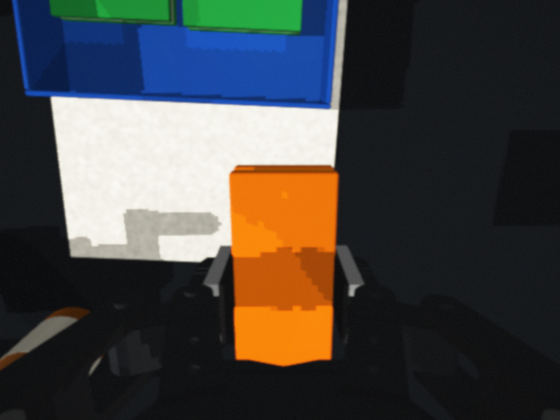

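Run:
```python
from h import *
plan([[.5198,-.0229,.20]],[94])
```

```text
t 34.25 tcp [0.5599 0.4063 0.1815] jawyaw 89.09 w 0.0387 F [-0.1 -0.6 -2. ]
xyz [-0.67, -17.19, -1.33] turn [-0.086, -0.001, 0.004] yaw 94.0
```

Request:
{"api": "send_rows", "payload": {"xyz": [[-0.2,-2,-0.2],[-0.4,-4.4,-0.4],[-0.67,-6.8,-0.6],[-0.67,-9.2,-0.8],[-0.67,-11.6,-1],[-0.67,-14,-1.2],[-0.67,-16.2,-1.33],[-0.67,-17.19,-1.33]], "turn": [[-0.02,0,0],[-0.04,0,0],[-0.06,0,0],[-0.086,0,0.004],[-0.086,0,0.004],[-0.086,0,0.004],[-0.086,0,0.004],[-0.086,0,0.004]]}}

```text
clock: 35.25
position: [0.5185, -0.0254, 0.1989]
orientation: [177.1, 89.8, -179.0]
ft_force: [0.4, 0.4, -0.5]
grip_width: 0.0387
```

Request:
{"api": "send_rows", "payload": {"xyz": [[0,0,0]], "turn": [[0,0,0]]}}

```text
clock: 35.38
position: [0.5176, -0.0268, 0.198]
orientation: [177.4, 89.7, -178.9]
ft_force: [-0.5, 1.0, -0.4]
grip_width: 0.0386
```

Run:
```python
from h import *
plan([[.5198,-.0229,.084]],[94])
```

```text
t 35.38 tcp [ 0.5176 -0.0268  0.198 ] jawyaw 93.73 w 0.0386 F [-0.5  1.  -0.4]
xyz [4.56, 0.15, 0.12] turn [-0.005, -0.005, -0.0] yaw 94.0
```

Request:
{"api": "send_rows", "payload": {"xyz": [[1.5,0.15,0.1],[3,0.15,0.1],[4,0.15,0.12],[4.4,0.15,0.12],[4.56,0.15,0.12],[4.56,0.15,0.12]], "turn": [[-0.005,-0.005,0],[-0.005,-0.005,0],[-0.005,-0.005,0],[-0.005,-0.005,0],[-0.005,-0.005,0],[-0.005,-0.005,0]]}}

```text
clock: 36.12
position: [0.5202, -0.0227, 0.0845]
orientation: [11.4, 89.9, 15.4]
ft_force: [-0.0, -0.5, -1.0]
grip_width: 0.0387
```

Run:
```python
from h import *
plan([[.5198,-.0229,.0808]],[94])
```

```text
t 36.12 tcp [ 0.5202 -0.0227  0.0845] jawyaw 94.03 w 0.0387 F [-0.  -0.5 -1. ]
xyz [0.15, -0.01, -0.02] turn [0.001, 0.001, -0.0] yaw 94.0
```

Request:
{"api": "send_rows", "payload": {"xyz": [[0.08,-0.01,-0.02],[0.15,-0.01,-0.02],[0.15,-0.01,-0.02]], "turn": [[0,0,0],[0,0,0],[0,0,0]]}}

```text
clock: 36.5
position: [0.5197, -0.023, 0.0808]
orientation: [11.8, 89.9, 15.8]
ft_force: [-0.4, 0.6, -1.7]
grip_width: 0.039
```

Request:
{"api": "send_rows", "payload": {"xyz": [[0,0,0],[0,0,0],[0,0,0],[-1,0,0],[-2.5,0,0],[-4.5,0,0],[-5,0,0],[-5,0,0]], "turn": [[0,0,0],[0,0,0],[0,0,0],[0,0,0],[0,0,0],[0,0,0],[0,0,0],[0,0,0]], "jaw": 70}}

```text
clock: 37.5
position: [0.52, -0.0231, 0.206]
orientation: [1.2, 89.9, 5.3]
ft_force: [0.4, -0.8, -1.1]
grip_width: 0.0596
```

Run:
```python
from h import *
c=snap("wrist","u_w2",(190,70,380,270),3)
plan([[.4565,-.144,.18]],[4])
snap("scene","u_s",(180,170,380,310),4)
```

```text
t 37.55 tcp [ 0.5194 -0.023   0.205 ] jawyaw 94.03 w 0.0595 F [-0.8 -0.4 -0.6]
xyz [1.0, -4.65, -2.85] turn [-1.57, 0.0, 0.0] yaw 184.0
```

View pics/u_w2.png

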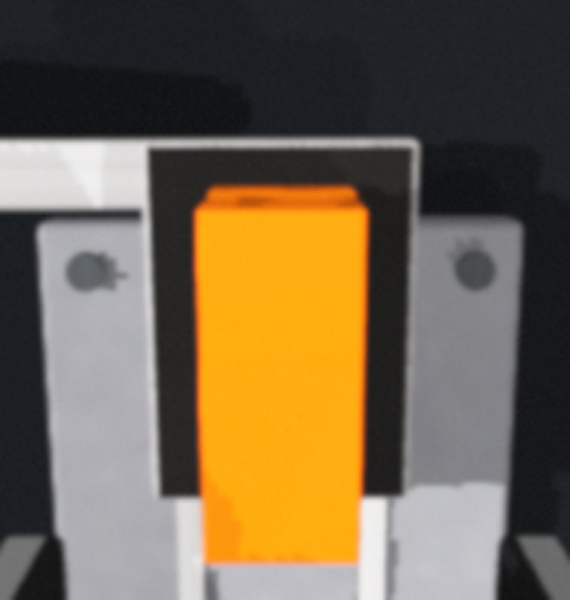

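View pics/u_s.png

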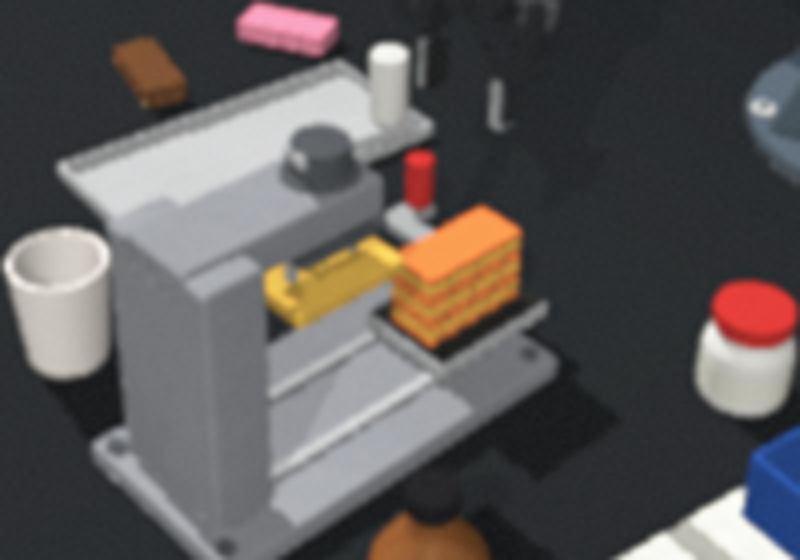

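Request:
{"api": "send_rows", "payload": {"xyz": [[0,-0.8,-0.5],[0,-1.6,-1],[0,-2.4,-1.5],[0,-3.2,-2],[0,-4,-2.5],[0,-4.65,-2.85],[0,-4.65,-2.85],[0,-4.65,-2.85]], "turn": [[0.18,0,0],[0.36,0,0],[0.54,0,0],[0.72,0,0],[0.9,0,0],[1.08,0,0],[1.26,0,0],[1.44,0,0]]}}

```text
clock: 38.6
position: [0.4553, -0.144, 0.203]
orientation: [-120.6, 89.8, 160.5]
ft_force: [-0.4, 0.0, 0.2]
grip_width: 0.0597
```

Run:
```python
from h import *
plan([[.4565,-.144,.14],[.4565,-.144,.043]],[4,4])
c=snap("wrist","v_w")
[print(b) for b in blobs(c,"red",.078,mina=20)]
```

```text
t 38.6 tcp [ 0.4553 -0.144   0.203 ] jawyaw 11.15 w 0.0597 F [-0.4  0.   0.2]
xyz [2.52, 0.05, 0.01] turn [0.125, -0.001, 0.003] yaw 4.0
xyz [6.4, 0.06, 0.02] turn [0.125, -0.001, 0.003] yaw 4.0
(array([286., 190.]), (454.2, -138.9), (26.9, 20.1), -66.1)
```

View pics/v_w.png

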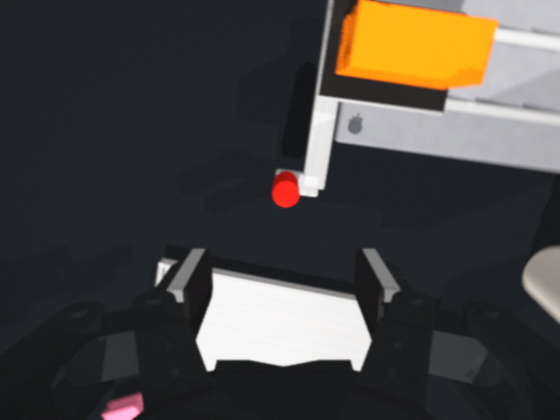

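Request:
{"api": "send_rows", "payload": {"xyz": [[1,0.03,0],[2.5,0.05,0],[4.2,0.05,0.02],[5.6,0.05,0.02],[6.4,0.05,0.02],[6.4,0.05,0.02]], "turn": [[0.125,0,0],[0.125,0,0],[0.125,0,0],[0.125,0,0],[0.125,0,0],[0.125,0,0]]}}

```text
clock: 39.4
position: [0.4544, -0.1434, 0.041]
orientation: [-111.9, 89.6, 161.7]
ft_force: [0.1, 0.3, -0.5]
grip_width: 0.06
```

Request:
{"api": "send_rows", "payload": {"xyz": [[0,0,0],[0,0,0],[0,0,0],[0,0,0],[0,0,0]], "turn": [[0,0,0],[0,0,0],[0,0,0],[0,0,0],[0,0,0]], "jaw": 0, "force": 40}}

```text
clock: 40.02
position: [0.4564, -0.1434, 0.0421]
orientation: [-132.5, 89.8, 141.1]
ft_force: [9.9, 3.1, -5.3]
grip_width: 0.0208
```

Run:
```python
from h import *
a=np.radians(4.0)
o=bot.get_obs()["position"]; u=np.array([np.cos(a),np.sin(a),0])
plan([o+.13*u],[4.0])
```

```text
t 40.02 tcp [ 0.4564 -0.1434  0.0421] jawyaw 3.64 w 0.0208 F [ 9.9  3.1 -5.3]
xyz [-0.02, 5.2, -0.03] turn [-0.006, -0.003, 0.003] yaw 4.0
```

Request:
{"api": "send_rows", "payload": {"xyz": [[0,0.15,0],[0,0.4,0],[0,0.75,0],[0,1.1,0],[0,1.5,0],[0,1.9,0],[0,2.2,-0.01],[0,2.4,-0.01]], "turn": [[0,0,0],[0,0,0],[-0.003,0,0],[-0.006,0,0],[-0.006,0,0],[-0.006,0,0],[-0.006,0,0],[-0.006,0,0]]}}

```text
clock: 41.02
position: [0.5171, -0.139, 0.042]
orientation: [-140.9, 89.8, 133.1]
ft_force: [-4.3, 4.4, 3.5]
grip_width: 0.0214
```

Run:
```python
from h import *
plan([[.5861,-.1343,.0425]],[4.0])
```

```text
t 41.02 tcp [ 0.5171 -0.139   0.042 ] jawyaw 4.01 w 0.0214 F [-4.3  4.4  3.5]
xyz [-0.03, 2.77, 0.01] turn [0.0, -0.003, 0.003] yaw 4.0
```

Request:
{"api": "send_rows", "payload": {"xyz": [[0,0.2,0],[0,0.5,0],[0,0.9,0],[0,1.3,0],[0,1.7,0],[0,2.1,0.01],[0,2.4,0.01],[0,2.6,0.01]], "turn": [[0,0,0],[0,0,0],[0,0,0],[0,0,0],[0,0,0],[0,0,0],[0,0,0],[0,0,0]]}}

```text
clock: 42.02
position: [0.5828, -0.1341, 0.042]
orientation: [-153.9, 89.8, 120.1]
ft_force: [-3.8, 6.5, 3.3]
grip_width: 0.021
```

Request:
{"api": "send_rows", "payload": {"xyz": [[0,0.15,0],[0,0.25,0],[0,0.25,0]], "turn": [[0,0,0],[0,0,0],[0,0,0]]}}

```text
clock: 42.4
position: [0.5864, -0.1339, 0.0419]
orientation: [-116.9, 89.5, 157.1]
ft_force: [-27.5, 1.3, 20.6]
grip_width: 0.0209
```

Request:
{"api": "send_rows", "payload": {"xyz": [[0,0,0],[0,0,0],[0,0,0],[-1,0,0],[-3,0,0],[-5,0,0],[-7,0,0],[-9,0,0]], "turn": [[0,0,0],[0,0,0],[0,0,0],[0,0,0],[0,0,0],[0,0,0],[0,0,0],[0,0,0]], "jaw": 70}}

```text
clock: 43.4
position: [0.5881, -0.1347, 0.2688]
orientation: [-117.8, 89.6, 156.2]
ft_force: [0.8, -0.1, 0.3]
grip_width: 0.0595
```

Run:
```python
from h import *
plan([],[])
c=snap("wrist","x_w")
snap("scene","x_s",(180,170,380,310),4)
```

```text
t 43.4 tcp [ 0.5881 -0.1347  0.2688] jawyaw 4.0 w 0.0595 F [ 0.8 -0.1  0.3]
```

View pics/x_s.png

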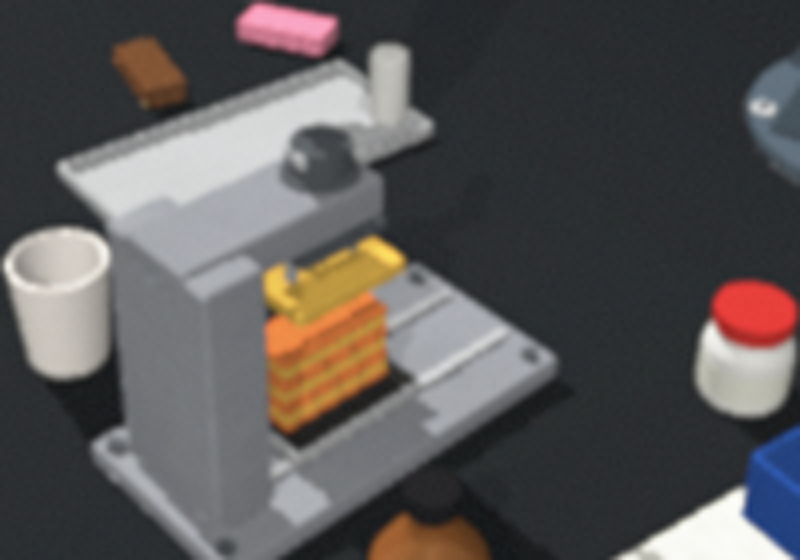

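View pics/x_w.png

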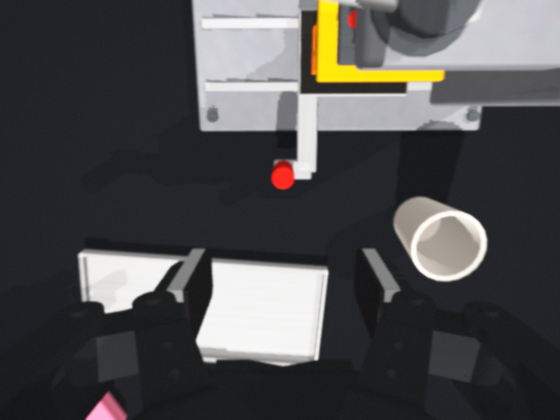

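Run:
```python
from h import *
plan([[.597,-.011,.345]],[93.9])
c=bot.camera("scene")
for z in [.213,.225,.235,.245,.255]: print(z,w2px(c,[.648,-.0145,z]))
print(w2px(c,[.597,-.011,.283]))
snap("scene","y_s",(230,180,300,240),10)
```

```text
t 43.5 tcp [ 0.59   -0.1351  0.2725] jawyaw 4.0 w 0.0599 F [1.2 0.3 0.4]
xyz [-2.89, 0.63, -4.93] turn [-1.569, -0.0, -0.002] yaw 93.9
0.213 [[259.38123417 212.1925637 ]]
0.225 [[259.33908851 208.17408142]]
0.235 [[259.30351584 204.78231676]]
0.245 [[259.26752519 201.35069906]]
0.255 [[259.23110916 197.87852173]]
[[276.78772943 182.17443433]]
```

View pics/y_s.png

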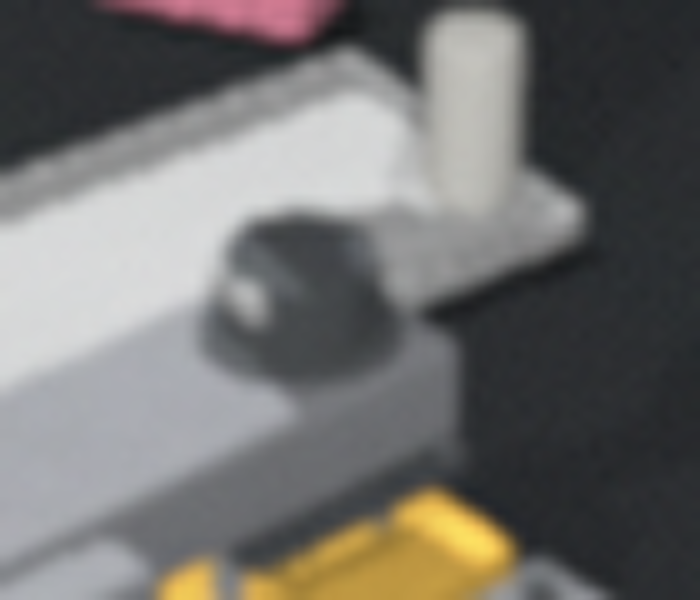

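Request:
{"api": "send_rows", "payload": {"xyz": [[-1,0,0],[-2,0,0],[-2.9,0,-0.5],[-2.9,0.2,-1.5],[-2.9,0.4,-2.5],[-2.9,0.6,-3.5],[-2.9,0.63,-4.5],[-2.9,0.63,-4.93]], "turn": [[-0.18,0,0],[-0.36,0,0],[-0.54,0,0],[-0.72,0,0],[-0.9,0,0],[-1.08,0,0],[-1.26,0,0],[-1.44,0,0]]}}

```text
clock: 44.6
position: [0.5961, -0.0096, 0.339]
orientation: [162.3, 89.6, 159.2]
ft_force: [-0.4, 0.1, -0.4]
grip_width: 0.0595
```

Run:
```python
from h import *
plan([[.597,-.011,.345],[.597,-.011,.245]],[93.9]*2)
c=snap("wrist","z_w")
print(w2px(c,[.597,-.011,.283]))
```

```text
t 44.6 tcp [ 0.5961 -0.0096  0.339 ] jawyaw 86.91 w 0.0595 F [-0.4  0.1 -0.4]
xyz [-0.24, -0.05, 0.04] turn [-0.122, -0.007, -0.003] yaw 93.9
xyz [3.76, -0.06, 0.07] turn [-0.122, -0.007, -0.003] yaw 93.9
[[278.66614583 226.64660725]]
```

View pics/z_w.png

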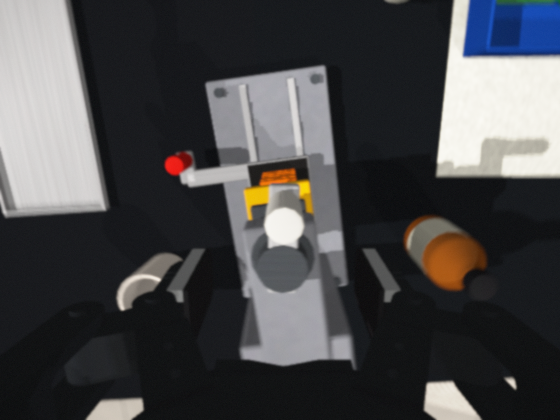

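Run:
```python
from h import *
c=bot.camera("wrist")
p=px2w(c,(285,224),.283); print(p)
plan([[.597,-.009,.245]],[93.9]*2)
```

```text
[[ 0.59554878 -0.0065058   0.283     ]]
t 44.7 tcp [ 0.5961 -0.0099  0.3393] jawyaw 86.74 w 0.0597 F [ 0.5 -0.4  0.5]
xyz [3.77, 0.03, 0.06] turn [-0.125, -0.007, -0.003] yaw 93.9
```

Request:
{"api": "send_rows", "payload": {"xyz": [[0,0.05,0.02],[1.2,0.08,0.04],[2.5,0.08,0.04],[3.4,0.08,0.04],[3.77,0.08,0.04],[3.77,0.08,0.04]], "turn": [[-0.125,-0.007,0],[-0.125,-0.007,0],[-0.125,-0.007,0],[-0.125,-0.007,0],[-0.125,-0.007,0],[-0.125,-0.007,0]]}}

```text
clock: 45.45
position: [0.5963, -0.008, 0.2447]
orientation: [106.1, 89.8, 109.9]
ft_force: [0.8, 0.9, 0.2]
grip_width: 0.0598
```

Request:
{"api": "send_rows", "payload": {"xyz": [[0,0,0],[0,0,0],[0,0,0],[0,0,0],[0,0,0]], "turn": [[0,0,0],[0,0,0],[0,0,0],[0,0,0],[0,0,0]], "jaw": 0, "force": 40}}

```text
clock: 46.08
position: [0.5968, -0.0081, 0.2455]
orientation: [74.4, 89.9, 78.1]
ft_force: [0.3, -1.3, 5.9]
grip_width: 0.0232
```

```bash
cat >> h.py <<'E'
AX=np.array([.6482,-.0143]); PY=4.0
def ang(p=None):
    p=bot.get_obs()["position"] if p is None else p
    d=p[:2]-AX
    # direction front = PY+180 ; clockwise positive
    return (np.degrees(np.arctan2(d[1],d[0])), np.linalg.norm(d))
def crank(start=None,step=15,n=8,rad=.05,z=.245,first=8):
    o,R=pose(); w,r=ang(o["position"]); th=(PY+180-w)%360
    print("crank deg mod360",round(th,2),"r",round(r,4),"tcp",o["position"].round(4),"F",o["ft_force"].round(1),"w",round(o["grip_width"],4),"t",o["clock"])
    out=[];rot=(R.inv()*down(93.9)).as_rotvec().round(3).tolist()
    for i in range(n):
        t=th+first+step*i; a=np.radians(PY+180-t)
        p=np.array([AX[0]+rad*np.cos(a),AX[1]+rad*np.sin(a),z])
        out.append((R.inv().apply(p-o["position"])/.025).round(2).tolist())
    print(out); print("turn",rot)
E
python3 - <<'E'
from h import *
crank()
E
```

```text
crank deg mod360 10.85 r 0.0518 tcp [ 0.5968 -0.0081  0.2455] F [ 0.3 -1.3  5.9] w 0.0232 t 46.075
[[0.02, 0.26, 0.14], [0.02, 0.73, 0.37], [0.02, 1.12, 0.71], [0.03, 1.41, 1.15], [0.03, 1.58, 1.64], [0.03, 1.61, 2.16], [0.03, 1.51, 2.68], [0.03, 1.28, 3.14]]
turn [-0.002, 0.001, -0.003]
```

Request:
{"api": "send_rows", "payload": {"xyz": [[0.02,0.26,0.1],[0.02,0.73,0.35],[0.02,1.12,0.7],[0.03,1.41,1.15],[0.03,1.58,1.64],[0.03,1.61,2.16],[0.03,1.51,2.68],[0.03,1.28,3.14]], "turn": [[0,0,0],[0,0,0],[0,0,0],[0,0,0],[0,0,0],[0,0,0],[0,0,0],[0,0,0]]}}

```text
clock: 47.08
position: [0.6731, 0.0286, 0.2455]
orientation: [63.8, 89.9, 67.6]
ft_force: [-8.1, -8.4, 9.2]
grip_width: 0.0234
```

Run:
```python
from h import *
crank(step=18)
c=snap("scene","A_s",(180,170,380,310),4)
```

```text
crank deg mod360 124.16 r 0.0496 tcp [0.6731 0.0286 0.2455] F [-8.1 -8.4  9.2] w 0.0234 t 47.075
[[0.02, -0.16, 0.23], [0.02, -0.65, 0.62], [0.02, -1.23, 0.85], [0.02, -1.85, 0.88], [0.02, -2.46, 0.72], [0.02, -2.98, 0.38], [0.01, -3.38, -0.11], [0.01, -3.6, -0.69]]
turn [-0.003, 0.001, -0.001]
```

View pics/A_s.png

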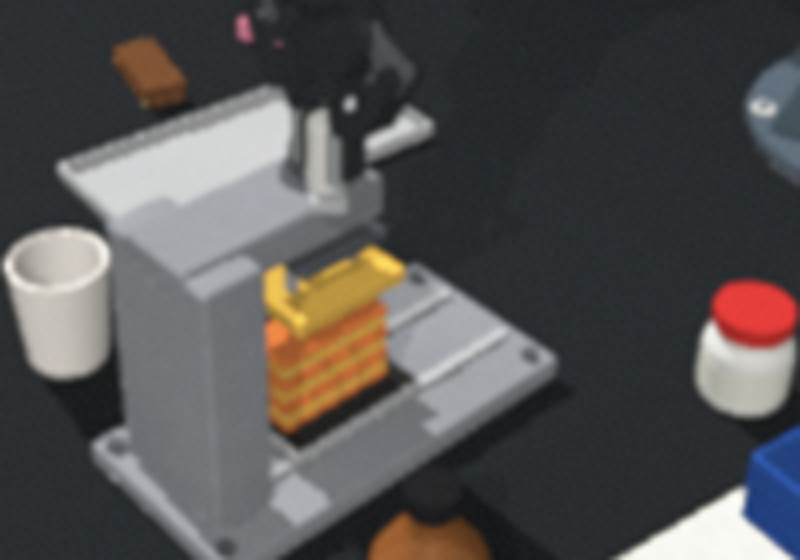

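Request:
{"api": "send_rows", "payload": {"xyz": [[0.02,-0.16,0.23],[0.02,-0.65,0.62],[0.02,-1.23,0.85],[0.02,-1.85,0.88],[0.02,-2.46,0.72],[0.02,-2.98,0.38],[0.01,-3.38,-0.11],[0.01,-3.6,-0.69]], "turn": [[0,0,0],[0,0,0],[0,0,0],[0,0,0],[0,0,0],[0,0,0],[0,0,0],[0,0,0]]}}

```text
clock: 48.12
position: [0.6623, -0.0617, 0.2455]
orientation: [67.3, 89.7, 71.1]
ft_force: [-2.4, 16.4, 7.4]
grip_width: 0.0229
```

Run:
```python
from h import *
crank(step=18,first=10)
```

```text
crank deg mod360 257.39 r 0.0494 tcp [ 0.6623 -0.0617  0.2455] F [-2.4 16.4  7.4] w 0.0229 t 48.125
[[0.02, -0.07, -0.34], [0.02, -0.0, -0.96], [0.02, 0.25, -1.53], [0.02, 0.67, -2.0], [0.02, 1.22, -2.31], [0.02, 1.83, -2.44], [0.03, 2.45, -2.37], [0.03, 3.02, -2.11]]
turn [-0.002, 0.002, -0.004]
```

Run:
```python
from h import *
crank(step=18,first=10,rad=.0494)
```

```text
crank deg mod360 257.39 r 0.0494 tcp [ 0.6623 -0.0617  0.2455] F [-2.4 16.4  7.4] w 0.0229 t 48.125
[[0.02, -0.05, -0.34], [0.02, 0.02, -0.96], [0.02, 0.27, -1.52], [0.02, 0.69, -1.98], [0.02, 1.22, -2.29], [0.02, 1.83, -2.41], [0.03, 2.44, -2.35], [0.03, 3.01, -2.09]]
turn [-0.002, 0.002, -0.004]
```

Request:
{"api": "send_rows", "payload": {"xyz": [[0.02,-0.05,-0.34],[0.02,0.02,-0.96],[0.02,0.27,-1.52],[0.02,0.69,-1.98],[0.02,1.22,-2.29],[0.02,1.83,-2.41],[0.03,2.44,-2.35],[0.03,3.01,-2.09]], "turn": [[0,0,0],[0,0,0],[0,0,0],[0,0,0],[0,0,0],[0,0,0],[0,0,0],[0,0,0]]}}

```text
clock: 49.12
position: [0.6032, 0.0109, 0.2455]
orientation: [102.4, 89.7, 106.2]
ft_force: [-9.1, 1.9, 7.5]
grip_width: 0.0229
```

Run:
```python
from h import *
crank(step=16,first=8,rad=.0497)
c=snap("scene","B_s",(180,170,380,310),4)
```

```text
crank deg mod360 33.24 r 0.0516 tcp [0.6032 0.0109 0.2455] F [-9.1  1.9  7.5] w 0.0229 t 49.125
[[0.02, 0.18, 0.23], [0.02, 0.54, 0.65], [0.02, 0.78, 1.15], [0.02, 0.86, 1.7], [0.02, 0.8, 2.25], [0.02, 0.58, 2.75], [0.02, 0.23, 3.18], [0.02, -0.22, 3.5]]
turn [-0.002, -0.001, -0.005]
```

View pics/B_s.png

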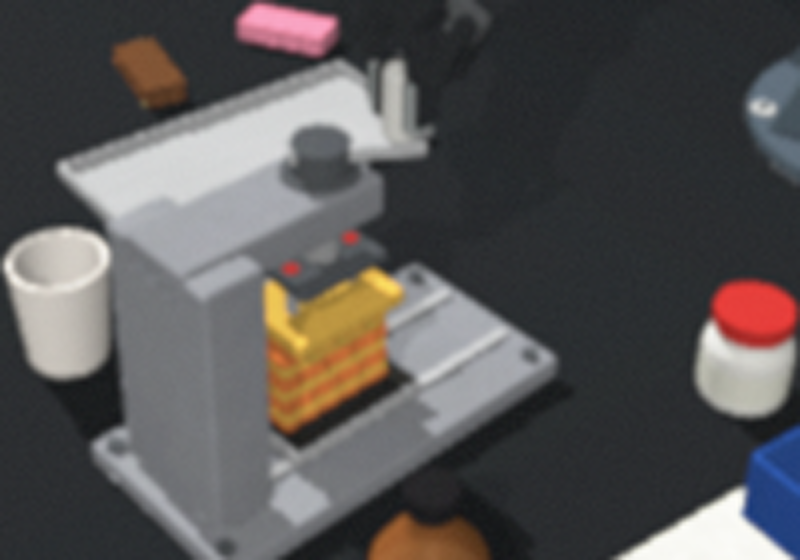

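```bash
python3 - <<'E'
import numpy as np
from scipy.optimize import least_squares as L
P=np.array([(.5968,-.0081),(.6731,.0286),(.6623,-.0617),(.6032,.0109)])
for f in (lambda v:np.hypot(*(P-v[:2]).T)-.05,):
    s=L(f,[.648,-.014]); print(s.x,s.fun)
E
sed -i 's/^AX=.*; PY/AX=np.array([.6468,-.0148]); PY/' h.py
python3 - <<'E'
from h import *
crank(step=16,first=8,rad=.0497)
E
```

```text
[ 0.64658712 -0.01401702] [1.37498377e-04 1.91060948e-04 2.05194214e-04 3.29905031e-05]
crank deg mod360 36.83 r 0.0504 tcp [0.6044 0.0125 0.2455] F [-14.4   9.9  11.3] w 0.0233 t 49.175
[[0.02, 0.19, 0.2], [0.02, 0.53, 0.64], [0.02, 0.73, 1.16], [0.02, 0.78, 1.71], [0.02, 0.68, 2.25], [0.02, 0.43, 2.75], [0.02, 0.06, 3.16], [0.02, -0.42, 3.44]]
turn [-0.001, 0.0, -0.006]
```

```bash
sed -i 's/^AX=.*; PY/AX=np.array([.6466,-.0140]); PY/' h.py
python3 - <<'E'
from h import *
crank(step=14,first=7,rad=.05)
E
```

```text
crank deg mod360 36.18 r 0.0498 tcp [0.6044 0.0125 0.2455] F [-14.4   9.9  11.3] w 0.0233 t 49.175
[[0.02, 0.19, 0.15], [0.02, 0.51, 0.52], [0.02, 0.72, 0.96], [0.02, 0.82, 1.44], [0.02, 0.8, 1.93], [0.02, 0.67, 2.39], [0.02, 0.42, 2.82], [0.02, 0.09, 3.17]]
turn [-0.001, 0.0, -0.006]
```

Request:
{"api": "send_rows", "payload": {"xyz": [[0.02,0.19,0.15],[0.02,0.51,0.52],[0.02,0.72,0.96],[0.02,0.82,1.44],[0.02,0.8,1.93],[0.02,0.67,2.39],[0.02,0.42,2.82],[0.02,0.09,3.17]], "turn": [[0,0,-0.006],[0,0,-0.006],[0,0,-0.006],[0,0,-0.006],[0,0,-0.006],[0,0,-0.006],[0,0,-0.006],[0,0,-0.006]]}}

```text
clock: 50.18
position: [0.6837, 0.0197, 0.2454]
orientation: [-72.1, 90.0, -68.3]
ft_force: [-11.9, -6.6, 12.3]
grip_width: 0.0231
```

Run:
```python
from h import *
c=snap("scene","C_s",(235,210,295,285),8)
crank(step=4,first=4,rad=.05)
```

```text
crank deg mod360 143.29 r 0.0501 tcp [0.6845 0.0187 0.2454] F [-3.8 -5.5 14.6] w 0.023 t 50.225
[[0.02, -0.12, 0.08], [0.02, -0.24, 0.15], [0.02, -0.36, 0.21], [0.02, -0.49, 0.27], [0.02, -0.62, 0.31], [0.02, -0.76, 0.35], [0.02, -0.89, 0.38], [0.02, -1.03, 0.39]]
turn [-0.002, 0.001, 0.001]
```

View pics/C_s.png

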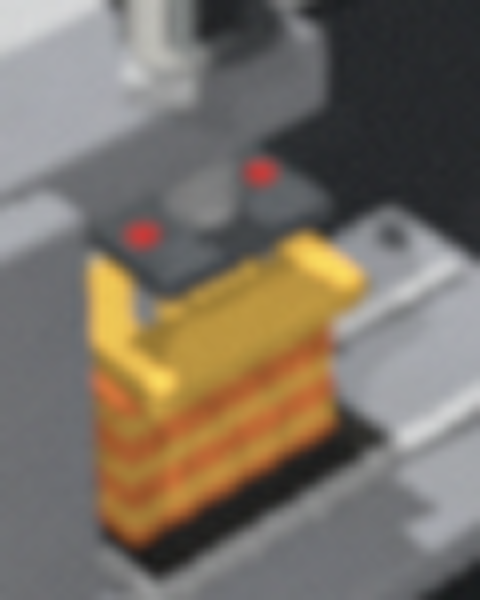

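Run:
```python
from h import *
crank(step=14,first=7,rad=.05)
```

```text
crank deg mod360 143.29 r 0.0501 tcp [0.6845 0.0187 0.2454] F [-3.8 -5.5 14.6] w 0.023 t 50.225
[[0.02, -0.21, 0.13], [0.02, -0.65, 0.32], [0.02, -1.14, 0.4], [0.02, -1.62, 0.36], [0.02, -2.08, 0.2], [0.02, -2.49, -0.07], [0.02, -2.82, -0.43], [0.02, -3.06, -0.85]]
turn [-0.002, 0.001, 0.001]
```

Request:
{"api": "send_rows", "payload": {"xyz": [[0.02,-0.21,0.13],[0.02,-0.65,0.32],[0.02,-1.14,0.4],[0.02,-1.62,0.36],[0.02,-2.08,0.2],[0.02,-2.49,-0.07],[0.02,-2.82,-0.43],[0.02,-3.06,-0.85]], "turn": [[0,0,0],[0,0,0],[0,0,0],[0,0,0],[0,0,0],[0,0,0],[0,0,0],[0,0,0]]}}

```text
clock: 51.22
position: [0.6692, -0.0586, 0.2455]
orientation: [0.1, 89.8, 3.9]
ft_force: [0.4, 7.6, 8.5]
grip_width: 0.0231
```

Run:
```python
from h import *
c=snap("scene","D_s",(235,210,295,285),8)
crank(step=12,first=8,rad=.05)
```

```text
crank deg mod360 248.47 r 0.0499 tcp [ 0.6681 -0.059   0.2456] F [-0.7  2.3  0.4] w 0.0231 t 51.275
[[0.02, -0.09, -0.26], [0.02, -0.15, -0.68], [0.02, -0.11, -1.1], [0.02, 0.0, -1.5], [0.02, 0.2, -1.87], [0.02, 0.47, -2.18], [0.02, 0.8, -2.44], [0.02, 1.18, -2.62]]
turn [-0.002, 0.002, -0.0]
```

View pics/D_s.png

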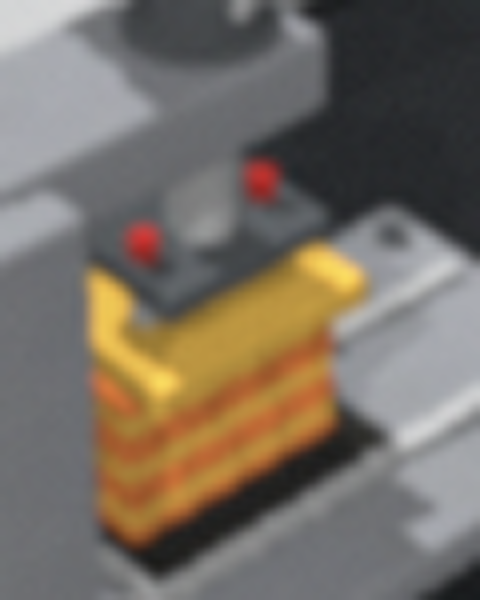

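Run:
```python
from h import *
crank(step=10.65,first=7,rad=.05)
```

```text
crank deg mod360 248.47 r 0.0499 tcp [ 0.6681 -0.059   0.2456] F [-0.7  2.3  0.4] w 0.0231 t 51.275
[[0.02, -0.08, -0.23], [0.02, -0.14, -0.6], [0.02, -0.13, -0.97], [0.02, -0.06, -1.33], [0.02, 0.09, -1.67], [0.02, 0.29, -1.98], [0.02, 0.55, -2.25], [0.02, 0.85, -2.47]]
turn [-0.002, 0.002, -0.0]
```

Request:
{"api": "send_rows", "payload": {"xyz": [[0.02,-0.08,-0.23],[0.02,-0.14,-0.6],[0.02,-0.13,-0.97],[0.02,-0.06,-1.33],[0.02,0.09,-1.67],[0.02,0.29,-1.98],[0.02,0.55,-2.25],[0.02,0.85,-2.47]], "turn": [[0,0,0],[0,0,0],[0,0,0],[0,0,0],[0,0,0],[0,0,0],[0,0,0],[0,0,0]]}}

```text
clock: 52.28
position: [0.6055, -0.0425, 0.2455]
orientation: [-22.4, 89.8, -18.7]
ft_force: [0.1, -3.7, 7.0]
grip_width: 0.0229
```

Run:
```python
from h import *
c=snap("scene","E_s",(235,210,295,285),8)
crank(step=2,first=2,n=4,rad=.05)
for t in (325,330,335):
    a=np.radians(184-t); print(t,AX+.05*np.array([np.cos(a),np.sin(a)]))
```

```text
crank deg mod360 330.42 r 0.05 tcp [ 0.605  -0.0416  0.2456] F [-3.9 -4.2  5. ] w 0.0234 t 52.325
[[0.02, 0.06, -0.03], [0.02, 0.12, -0.07], [0.02, 0.19, -0.1], [0.02, 0.25, -0.12]]
turn [-0.003, 0.003, 0.001]
325 [ 0.6077427  -0.04546602]
330 [ 0.60514812 -0.04195965]
335 [ 0.60286901 -0.03824048]
```

View pics/E_s.png

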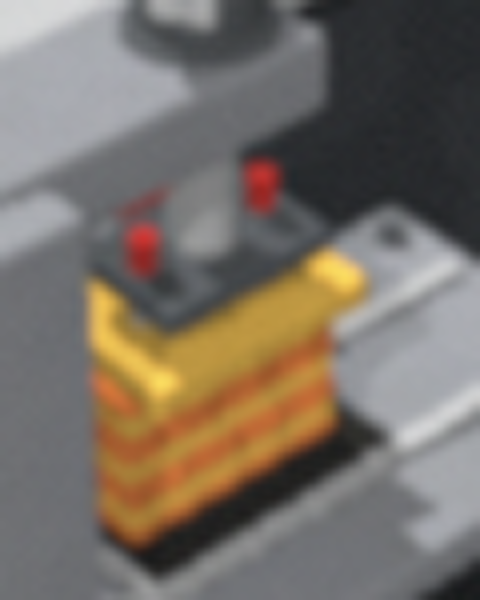

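Request:
{"api": "send_rows", "payload": {"xyz": [[0,0,0],[0,0,0],[0,0,0],[-1,0,0],[-2,0,0],[-3,0,0],[-4,0,0],[-4,0,0]], "turn": [[0,0,0],[0,0,0],[0,0,0],[0,0,0],[0,0,0],[0,0,0],[0,0,0],[0,0,0]], "jaw": 60}}

```text
clock: 53.32
position: [0.6054, -0.0417, 0.3469]
orientation: [-10.1, 89.7, -6.4]
ft_force: [-0.4, -0.1, -0.2]
grip_width: 0.0513
```

Run:
```python
from h import *
c=snap("wrist","F_w")
plan([[.40,-.03,.35]],[93.9])
for t in (320,325,330,335,340):
    a=np.radians(184-t); print(t,w2px(c,[*(AX+.05*np.array([np.cos(a),np.sin(a)])),.283]).round(1))
```

```text
t 53.38 tcp [ 0.6052 -0.0416  0.3456] jawyaw 93.74 w 0.0512 F [ 0.5 -0.4 -0.5]
xyz [-0.21, 1.0, -8.16] turn [-0.003, 0.004, 0.001] yaw 93.9
320 [[269.1 226.8]]
325 [[274.7 222.6]]
330 [[280.7 218.9]]
335 [[287.1 215.7]]
340 [[293.8 213. ]]
```

View pics/F_w.png

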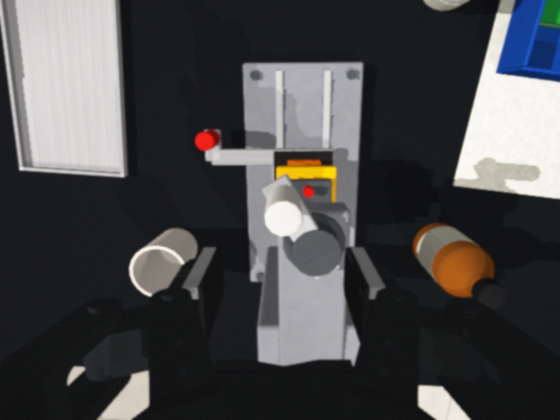

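Request:
{"api": "send_rows", "payload": {"xyz": [[-0.2,0,-1.5],[-0.2,-0.5,-3.5],[-0.2,-1.5,-5.5],[-0.2,-3,-7],[-0.2,-5,-8.2],[-0.2,-7,-8.2],[-0.2,-9,-8.2],[-0.2,-9,-8.2]], "turn": [[0,0,0],[0,0,0],[0,0,0],[0,0,0],[0,0,0],[0,0,0],[0,0,0],[0,0,0]]}}

```text
clock: 54.38
position: [0.4147, -0.282, 0.348]
orientation: [17.8, 89.9, 21.3]
ft_force: [0.4, -0.4, -0.2]
grip_width: 0.0514
```

Run:
```python
from h import *
plan([],[])
t=snap("top","G_t",(75,100,435,320),2.2)
[print(b) for b in blobs(t,"green",.027,mina=50)]
[print(b) for b in blobs(t,"red",.078,mina=15)]
c=snap("scene","G_s",(225,170,305,290),5)
c=snap("scene","G_f")
```

```text
t 54.38 tcp [ 0.4147 -0.282   0.348 ] jawyaw 93.54 w 0.0514 F [ 0.4 -0.4 -0.2]
(array([150., 272.]), (407.7, 280.3), (81.7, 35.9), 86.2)
(array([117., 268.]), (416.1, 374.6), (91.3, 36.0), 86.6)
(array([196., 280.]), (383.7, 140.2), (49.3, 46.0), -88.6)
(array([296., 209.]), (584.3, -133.8), (17.2, 14.3), -89.8)
```

View pics/G_t.png

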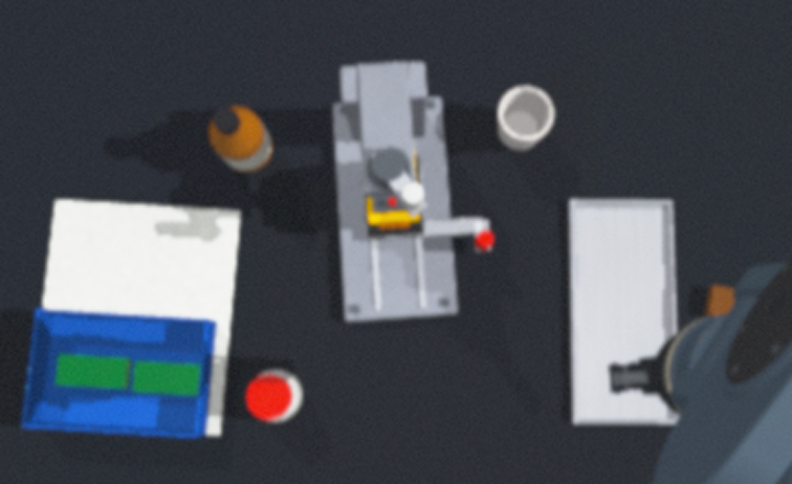

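View pics/G_s.png

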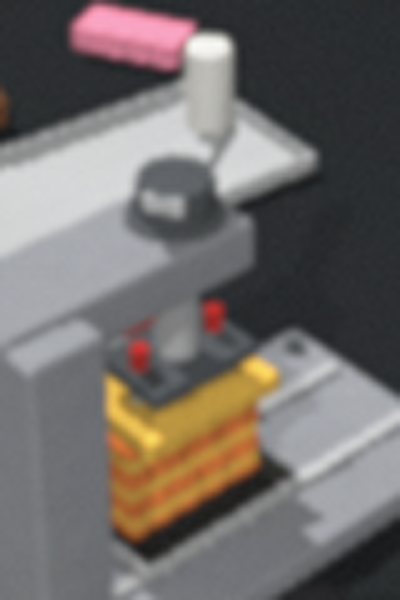

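View pics/G_f.png

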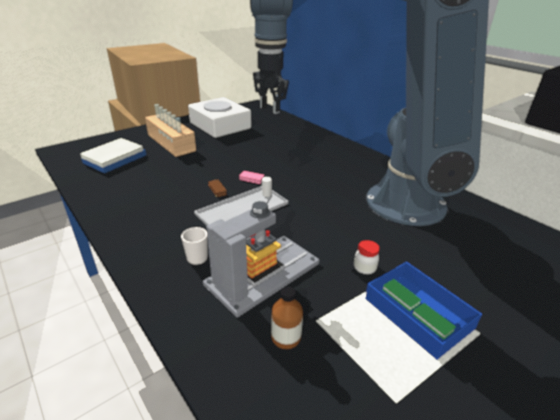

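Run:
```python
from bench import bot
print(bot.sign_off())
```

```text
the job is handed in; nothing more can be done
None
```

The job is done and handed in, after about 54 s of the 210 s allowed.

- **Plates:** I laid both green plates flat in the blue tote. There were only two; the brown and pink look-alikes were left alone.
- **Stack:** I drew the carriage fully out and stacked all three orange blanks on the pad. They line up to about 1 mm. The stack sits 2–3 mm behind the pad's centre lengthwise and is centred sideways. I then pushed the carriage home to its stop, with 0.130 m of travel measured.
- **Crank:** I wound the crank clockwise from about 11° to about 690°. That is the calculated touch point of 510° plus half a turn. I worked out the touch point from the stack height. In the pictures the platen was almost touching at 503°, it stayed at the same height after that, and the red-topped pins rose.

**Last checks:**
- The grip was still at about 331° (691° in all) after I let go, with the pins up and the stack square under the platen.
- Both plates were still in the tote, the jar reads the same position as at the start, and the bottle and beaker look untouched.
- The arm is clear of everything.
- I did not measure the pin height in millimetres, so the 12 mm of compression rests on the crank angle.

No check failed. The one disagreement was between the camera estimates of the pad centre, which differed by about 3 mm.

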